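# Line up the plate holders and knock in the carrier's lock pin

### The arm

A 6-joint arm with a two-finger parallel gripper is mounted at the origin on the work surface. World frame = base frame: x ahead of the robot, y to its left, z up, the work surface at z = 0. Lengths are in mm, angles in rad, forces in N, time in s.
With the tool pointing down it reaches from about 275 to 1000 mm from the base axis. Payload 8.4 kg.
Tool frame: the origin (TCP) lies between the finger pads; the fingertips stand 17 mm ahead of it and the grasp point (between the pads) lies 2 mm behind it; z points along the fingers, y is the line along which they close (so a half turn about z gives the same grasp; the last joint's range is limited). The gripper opens to 85 mm and grips with 20 to 120 N. Pads are 22 mm wide; open, the fingers measure 114 mm over their backs; the gripper's body (76 mm by 85 mm) begins 54 mm behind the grasp point. The pads swing forward as they close: fully open they stand 13 mm farther back than shut.
Start: joints at [1.195, 0.353, 1.633, -0, 1.155, -0.002], TCP at [228.221, 581.844, 218.881] pointing down, gripper open.
Joint ranges: [-2.63, 2.63], [-0.92, 2.1], [0.06, 2.66], [-1.3, 4.44], [0, 2.69], [-3.02, 3.02]. Speed limits (rad/s): [2.22, 2.22, 2.79, 3.14, 3.14, 3.14].

### API

Orientations are given as [roll, pitch, yaw] about the fixed x, y, z axes, in that order (R = Rz(yaw) Ry(pitch) Rx(roll)).
In Python, from rig import sense, grab_frame, sign_off gives the robot as it stands. The module is installed in compiled form; this text tells all that it offers.
- The arm moves only by the tool send_rows, never from a script. Its argument "moves" is a list that holds one entry, the list of rows, each a list of 7 numbers: the shift along the world's x, y, z in m, then the turn, a rotation vector about the world's x, y, z in rad, then the opening, from -1 (shut) to 1 (fully open). In form: [[[dx, dy, dz, rx, ry, rz, jaw], ...]]. A call has 1 to 10 rows; each row shifts and turns the commanded pose from where the row before left it; what a row does not reach is not made up. A row lasts 1/10 s, in which the tool goes at most 50 mm and 8.59 degrees, less where a joint would pass 70% of its speed; a pose out of reach is approached as far as the arm can. A call with a gripper value outside its range is refused whole. The fingers move at their own pace and stop on an object; "grip_force" is the grip in N (left out, the last holds). Time passes only in rows, so rows that do not move let the fingers close. It gives the time, the measured TCP pose, the force, the opening and the grip force at its end, in the units of the state.
- sense(): the state, without advancing time (a new reading comes with each control period).
- grab_frame(name): name is "scene" or "top"; returns a dict with "img" (480x640x3 uint8, red, green, blue), "mtx" (3x3 intrinsics, pixels), "rvec" (rotation vector, rad) and "tvec" (3), from world to camera coordinates, as OpenCV has them. Camera axes: x right, y down, z forward; pixel columns grow to the right and rows downward; lengths in mm; the calibration is good to about 2 mm. A picture is of the moment at which its call begins. There is no depth.
- sign_off(): hands the job in; it is judged then, once.
The state is a dict: "clock": time; "qpos": joint angles; "qvel": joint speeds; "joint_efforts": joint torques, N m; "eef_pos": TCP position; "tcp_rot": TCP orientation; "contact_force": force on the tool from outside, world axes, zero at the start; "wrist_torque": the same for the moment, N m; "opening": opening from 0.0 (shut) to 1.0 (fully open); "grasp_force": force on a finger pad.
Only numpy, scipy, OpenCV 4.12 (cv2) and the standard library are available. Lean on these libraries where they do the work, as an engineer would, in place of code of your own. Each camera call takes 0.05 s, during which the arm holds its last target. There are 200 camera calls.

### The job

Slide the three black plate holders back until each lies flush against the dark back stop of the aluminium copy carrier, in one straight row. Then pick up the mallet and, with its face square on the slanting red-capped lock pin, strike the pin briskly but not violently (never touching the cap with the fingers) until it is fully home, and stand the mallet back on the green mat on its head, clear of the carrier. Leave the holders in their row and everything else on the bench where it is.

Things in the scene. Friction and masses are not known exactly. Their poses are not given: they have to be found in the camera images.
- carrier: Aluminium copy carrier fixed on the green mat (mat top 3 mm above the table), origin at the middle of the bed's underside. Flat bed 160 (x) x 220 (y) x 6 mm; on its far (+x) edge the dark steel back stop, 220 mm long, front face at x = +70 mm, top 20 mm above the origin. At its +y end a dark round boss holds the slanting lock pin
- boss_face (a point): Centre of the upper face of the carrier's boss, a dark steel cylinder of 42 mm diameter leaning 35 degrees from vertical towards the carrier's -x; in the carrier's frame at x = -17, y = +145, z = +55 mm. The lock pin stands out of it
- stop_mid (a point): Middle of the back stop's front face, at the level of the bed's top (6 mm above the mat)
- holder_a: Plate holder: a loose flat black block, 50 (x) x 56 (y) x 14 (z) mm, 120 g, lying on the carrier's bed with a small brown picture on top; origin at the centre of its underside, so it is flush against the stop when its origin is 25 mm before the stop's face and its x axis is parallel to the carrier's
- holder_b: A second plate holder, the same
- holder_c: A third plate holder, the same
- lockcap: Red cap of the lock pin, 20 mm diameter, 8 mm thick; origin at the centre of its flat top face, z axis outward along the pin (35 degrees from vertical, leaning to the carrier's -x). Driven along -z it sinks up to 14 mm; home, its top stands 10 mm above the boss's face. Sprung, with a stiff detent: it stays where it is driven; about 8 to 12 N moves it
- lockpin (a joint): How far the lock pin has been driven in, 0 (fully out) to 0.014 m (fully home)
- mallet: Mallet standing on the mat on one face of its head: white upright cylinder with a blue band, 44 mm diameter, 56 mm high, either flat face may strike. Wooden handle level, 18 mm wide, 22 mm high, along the mallet's -x to 123 mm from the head's axis, centre line 28 mm above the lower face. About 250 g. Origin at the centre of the lower face, z up along the head
- mallet_grip (a point): Point on the centre line of the mallet's handle, 50 mm from the head's axis, a good place to grip it
- blower: Blue rubber air blower standing nozzle up, bulb 72 mm diameter, 125 mm high; bystander, loose; origin at the centre of its underside
- loupe: Black loupe, 42 mm diameter, 40 mm high; bystander, loose; origin at the centre of its underside
- jar: Small jar with a white cap, 52 mm diameter, 70 mm high; bystander, loose; origin at the centre of its underside
- brush: Dusting brush lying on the mat; bystander, loose

How it is judged (in metres and radians):
On the way, in this order (a step that is already met when the one before it is completed fails the run):
1. all three holders lie flush against the back stop (within 3.5 mm and 4 degrees) before the pin is struck (x of holder_a in the frame of carrier between 0.0415 and 0.05 m and y of holder_a in the frame of carrier between -0.12 and 0.11 m and z of each of holder_a, holder_b, holder_c in the frame of carrier below 0.01 m and angle between the x axis of each of holder_a, holder_b, holder_c and the x axis of carrier, either way round below 0.07 rad and x of holder_b in the frame of carrier between 0.0415 and 0.05 m and y of holder_b in the frame of carrier between -0.12 and 0.11 m and x of holder_c in the frame of carrier between 0.0415 and 0.05 m and y of holder_c in the frame of carrier between -0.12 and 0.11 m and value of joint lockpin below 0.006 m), for 0.2 s.
2. the mallet strikes the pin: the pin moves in faster than 30 mm/s under the mallet, whose head axis is within 15 degrees of the pin's (velocity of joint lockpin above 0.03 m/s and contact force between mallet and lockcap above 0.5 N and angle between the z axis of mallet and the z axis of lockcap, either way round below 0.26 rad).
At the end, for the whole second after the job is handed in: All three holders lie on the bed flush against the back stop (gap under 3.5 mm, square within 4 degrees), the lock pin is driven at least 11.5 of its 14 mm, and the mallet stands at rest and upright on its head on the mat, not touching the carrier (x of holder_a in the frame of carrier between 0.0415 and 0.05 m and y of holder_a in the frame of carrier between -0.12 and 0.11 m and z of each of holder_a, holder_b, holder_c in the frame of carrier below 0.01 m and angle between the x axis of each of holder_a, holder_b, holder_c and the x axis of carrier, either way round below 0.07 rad and x of holder_b in the frame of carrier between 0.0415 and 0.05 m and y of holder_b in the frame of carrier between -0.12 and 0.11 m and x of holder_c in the frame of carrier between 0.0415 and 0.05 m and y of holder_c in the frame of carrier between -0.12 and 0.11 m and value of joint lockpin above 0.0115 m and angle between mallet's own z axis and vertical below 0.1 rad and height (world z) of mallet between 0.0015 and 0.006 m and linear speed of mallet below 0.02 m/s and contact force between mallet and carrier below 0.1 N).
It fails at once if the fingers press on the lock pin's cap (over 1 N) (contact force between the fingers and lockcap above 1 N).
It fails at once if the mallet hits the pin or the carrier too hard (over 80 N) (contact force between mallet and carrier above 80 N).
It fails at once if a bystander is moved more than 25 mm (distance of any of blower, loupe, jar, brush from where it was at the start of the episode above 0.025 m).
It also fails if it takes over 67 s, if anything falls off the work surface, if the arm or the gripper's body presses on something with over 40 N, if the wrist force passes 120 N, or if a joint passes its speed limit or range.

## Working session

There is one attempt and no reset: what is moved stays moved. The work goes in short steps, Python scripts to look and compute and a tool call to move; the robot and the scene stay as the last step left them, time stands still between calls to the robot, and variables do not carry over. Pictures are saved under pics/ and viewed, at most 10 in all, crops included, and the job is handed in when it is done.

Besides the shell and the picture viewer there is one more tool, called after "Emit:" as name([rows], argument=value, ...), one row to a line, values as JSON. send_rows: Moves the arm, as the interface text tells. Its arguments: {"type":"object","properties":{"moves":{"type":"array"},"grip_force":{"type":"number"}},"required":["moves"]}

```bash
mkdir -p pics; cat > h.py <<'E'
import numpy as np,cv2
from rig import sense,grab_frame,sign_off
def snap(n,f):
    g=grab_frame(n); cv2.imwrite('pics/'+f+'.png',g['img'][:,:,::-1]); np.savez('pics/'+f,**{k:np.array(g[k],float) for k in('mtx','rvec','tvec')}); return g
def back(f,uv,z):
    g=np.load('pics/'+f+'.npz'); R=cv2.Rodrigues(g['rvec'])[0]; C=-R.T@g['tvec'].ravel()
    d=R.T@np.linalg.inv(g['mtx'])@np.array([uv[0],uv[1],1.]); return C+d*(z-C[2])/d[2]
def proj(f,P):
    g=np.load('pics/'+f+'.npz'); return cv2.projectPoints(np.array(P,float).reshape(-1,1,3),g['rvec'],g['tvec'],g['mtx'],None)[0].reshape(-1,2)
E
python3 -c "
from h import *
snap('scene','s0');snap('top','t0');print(sense())
for f in('s0','t0'):
  g=np.load('pics/'+f+'.npz');R=cv2.Rodrigues(g['rvec'])[0];print(-R.T@g['tvec'].ravel(),g['mtx'][0,0],R[2])"
```

```text
{'clock': 0.1, 'qpos': array([ 1.19456021e+00,  3.53574404e-01,  1.63407967e+00, -1.10720002e-05,
        1.15518718e+00, -2.42562859e-03]), 'qvel': array([ 3.88208329e-05, -1.63754393e-03, -2.30979265e-04, -7.96830106e-04,
        1.55777737e-04, -7.96550107e-05]), 'joint_efforts': array([ 8.57094790e-06, -6.06355333e+01, -3.42819679e+01,  4.19705486e-05,
        3.94400849e-03,  2.22698753e-05]), 'eef_pos': array([228.08125944, 581.41335012, 218.23104446]), 'tcp_rot': array([-3.14034404e+00,  7.09521207e-06,  2.76778665e+00]), 'contact_force': array([-1.0513241 , -0.33901012,  0.26599294]), 'wrist_torque': array([ 0.01481641,  0.02478998, -0.0077047 ]), 'grasp_force': 0.0, 'opening': 1.0003779985687689}
[1027.64163888 -418.82482662  620.67320376] 434.8058163381348 [-0.519999    0.55535129 -0.64898843]
[ 444.28053561   32.36416436 1017.69052174] 492.1904350093347 [ 0.15330365  0.00224884 -0.98817657]
```

View pics/t0.png

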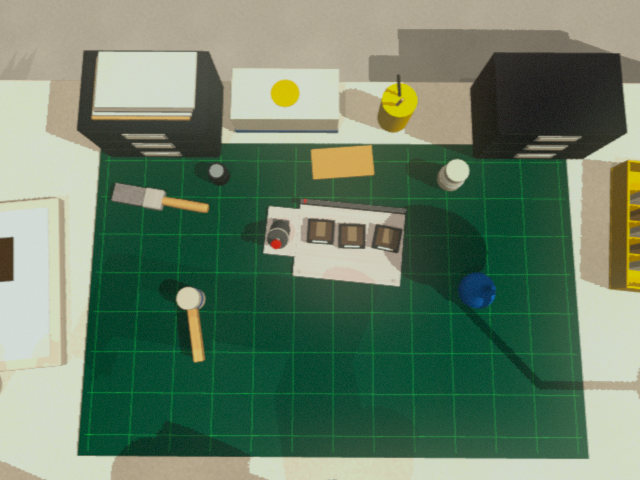

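View pics/s0.png

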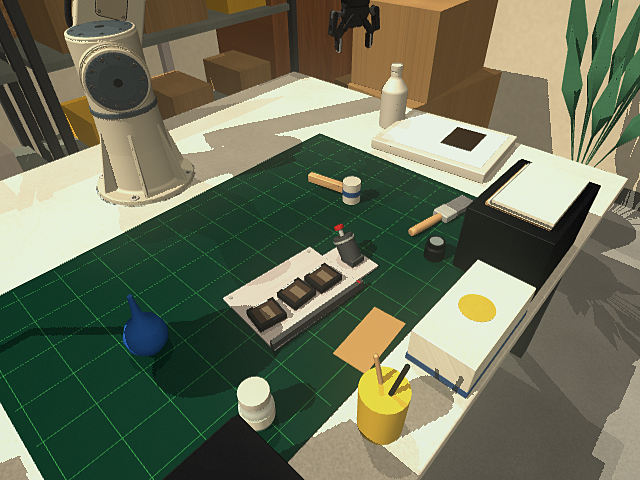

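The top view has +x up and +y left. The carrier is around pixel (340,245), the cap at (277,244), and the mallet head at (190,298) with its handle pointing down to (198,360). I'll enlarge those areas for precise measurement.

```bash
python3 -c "
import cv2,numpy as np
t=cv2.imread('pics/t0.png');s=cv2.imread('pics/s0.png')
a=cv2.resize(t[195:295,255:415],None,fx=5,fy=5,interpolation=cv2.INTER_CUBIC)
cv2.imwrite('pics/c1.png',a)
m=cv2.resize(t[275:375,165:225],None,fx=6,fy=6,interpolation=cv2.INTER_CUBIC)
b=cv2.resize(s[165:265,295:367],None,fx=6,fy=6,interpolation=cv2.INTER_CUBIC)
cv2.imwrite('pics/c2.png',np.hstack([m,b]))"
```

```text
(no output)
```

View pics/c1.png

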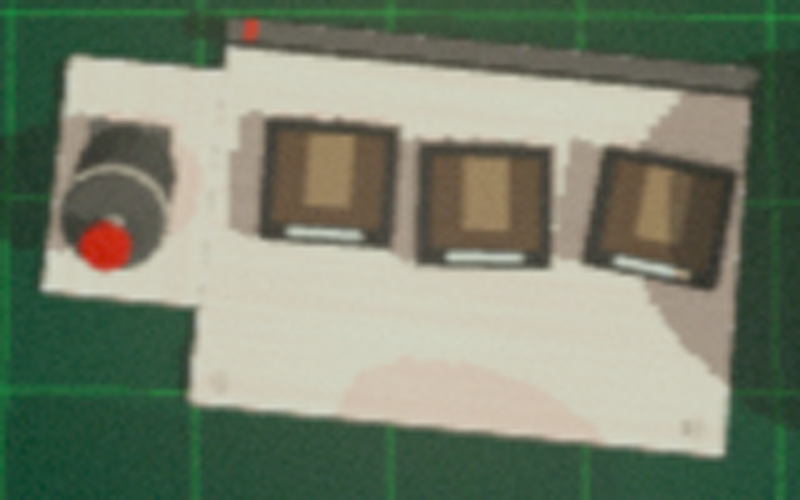

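View pics/c2.png

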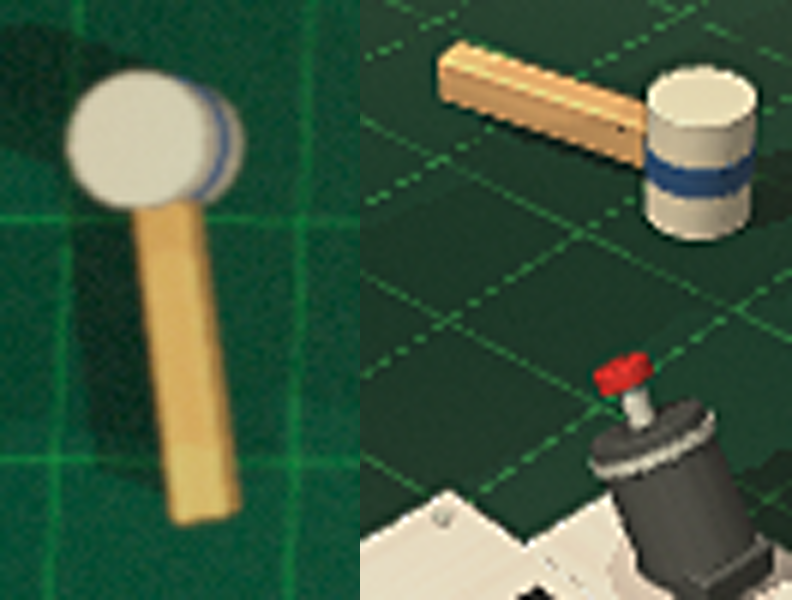

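The crops show the bed, stop, three holders, cap and mallet clearly. Next I'll fit their poses from the pixel corners.

```bash
cat > m.py <<'E'
from h import *
from scipy.optimize import least_squares
def U(p,o,s): return (np.array(p,float)+.5)/s-.5+np.array(o)
def fit(f,loc,px,x0):
    loc=np.array(loc,float)
    def P(x): c,s=np.cos(x[2]),np.sin(x[2]); return np.c_[x[0]+c*loc[:,0]-s*loc[:,1],x[1]+s*loc[:,0]+c*loc[:,1],loc[:,2]]
    r=least_squares(lambda x:(proj(f,P(x))-px).ravel(),x0,x_scale=[100,100,1]); return r.x,np.sqrt(2*r.cost/len(px))
E
cat > m1.py <<'E'
from m import *
o=(255,195)
c,e=fit('t0',[(-80,110,9),(-80,-110,9),(70,110,23),(70,-110,23)],U([(190,403),(725,456),(228,44),(752,93)],o,5),[450,0,0])
print('carrier',c,e)
H={'A':[(267,118),(398,127),(390,246),(263,240)],'B':[(422,143),(551,147),(549,266),(418,264)],'C':[(607,148),(735,172),(714,287),(587,262)]}
R=np.array([[np.cos(c[2]),-np.sin(c[2])],[np.sin(c[2]),np.cos(c[2])]])
for k,v in H.items():
    h,e=fit('t0',[(25,28,23),(25,-28,23),(-25,-28,23),(-25,28,23)],U(v,o,5),[450,0,0])
    print(k,h,e,'local',R.T@(h[:2]-c[:2]),np.degrees(h[2]-c[2]))
cap=[*(c[:2]+R@[-30.8,145]),77.7]; print('cap',cap,proj('t0',[cap]),U((105,246),o,5),proj('s0',[cap]),U((625,363),(295-60,165),6))
m,e=fit('t0',[(0,0,59),(-123,9,42),(-123,-9,42)],U([(138,139),(172,526),(238,518)],(165,275),6),[400,300,0]);print('mallet',m,e)
print(proj('s0',[(m[0],m[1],59)]),U((702-360,97),(295,165),6))
E
python3 m1.py
```

```text
carrier [ 5.93413129e+02 -3.40835305e+01 -8.93596918e-02] 0.6116713037628977
A [ 6.14189040e+02  2.57091043e+01 -4.81301515e-02] 0.7998272174515763 local [15.35707309 61.40812603] 2.3622786508437645
B [ 6.05377862e+02 -3.79976492e+01 -2.19664768e-02] 0.7010708438939317 local [12.26629328 -2.83075922] 3.8613467862936743
C [ 6.00792511e+02 -1.09850747e+02 -1.87423582e-01] 0.8672737668853852 local [ 14.11146671 -74.80636877] -5.618647006808858
cap [np.float64(575.6759369425043), np.float64(113.08654802015941), 77.7] [[275.29709532 245.71403176]] [275.6 243.8] [[335.76056167 222.747924  ]] [338.75       225.08333333]
mallet [4.74881099e+02 2.82272943e+02 1.84536654e-01] 0.7701750227292291
[[350.11606954 179.27203354]] [351.58333333 180.75      ]
```

Emit:
send_rows([
  [[0.017,-0.0276,-0.004,0,0,0.0142,-1],[0.017,-0.0276,-0.004,0,0,0.0142,-1],[0.017,-0.0276,-0.004,0,0,0.0142,-1],[0.017,-0.0276,-0.004,0,0,0.0142,-1],[0.017,-0.0276,-0.004,0,0,0.0142,-1],[0.017,-0.0276,-0.004,0,0,0.0142,-1],[0.017,-0.0276,-0.004,0,0,0.0142,-1],[0.017,-0.0276,-0.004,0,0,0.0142,-1],[0.017,-0.0276,-0.004,0,0,0.0142,-1],[0.017,-0.0276,-0.004,0,0,0.0142,-1]],
])

```text
clock: 1.1
eef_pos: [398.5, 304.6, 178.6]
tcp_rot: [-3.141, -0.0, 2.91]
contact_force: [0.9, 0.3, 0.1]
opening: -0.004
grasp_force: 0.0
```

Emit:
send_rows([
  [[0.017,-0.0276,-0.004,0,0,0.0142,-1],[0.017,-0.0276,-0.004,0,0,0.0142,-1],[0.017,-0.0276,-0.004,0,0,0.0142,-1],[0.017,-0.0276,-0.004,0,0,0.0142,-1],[0.017,-0.0276,-0.004,0,0,0.0142,-1],[0.017,-0.0276,-0.004,0,0,0.0142,-1],[0.017,-0.0276,-0.004,0,0,0.0142,-1],[0.017,-0.0276,-0.004,0,0,0.0142,-1],[0.017,-0.0276,-0.004,0,0,0.0142,-1],[0.017,-0.0276,-0.004,0,0,0.0142,-1]],
])

```text
clock: 2.1
eef_pos: [568.6, 28.6, 138.5]
tcp_rot: [-3.142, -0.001, 3.052]
contact_force: [1.1, 0.4, 0.6]
opening: 0.005
grasp_force: 0.0
```

Emit:
send_rows([
  [[0,0,0,0,0,0,-1],[0,0,0,0,0,0,-1]],
])

```text
clock: 2.3
eef_pos: [567.8, 29.4, 138.4]
tcp_rot: [3.142, -0.001, 3.05]
contact_force: [1.2, 0.7, -0.4]
opening: 0.0
grasp_force: 0.0
```

Emit:
send_rows([
  [[0,0,-0.015,0,0,0,-1],[0,0,-0.015,0,0,0,-1],[0,0,-0.015,0,0,0,-1],[0,0,-0.015,0,0,0,-1],[0,0,-0.015,0,0,0,-1],[0,0,-0.015,0,0,0,-1],[0,0,-0.012,0,0,0,-1],[0,0,-0.004,0,0,0,-1]],
])

```text
clock: 3.1
eef_pos: [567.3, 29.9, 31.2]
tcp_rot: [-3.141, -0.002, 3.052]
contact_force: [-1.4, -0.3, 0.9]
opening: 0.0
grasp_force: 0.0
```

Emit:
send_rows([
  [[0.004,-0.0004,0,0,0,0,-1],[0.004,-0.0004,0,0,0,0,-1],[0.004,-0.0004,0,0,0,0,-1],[0.004,-0.0004,0,0,0,0,-1],[0.004,-0.0004,0,0,0,0,-1],[0.004,-0.0004,0,0,0,0,-1],[0.004,-0.0004,0,0,0,0,-1],[0.004,-0.0004,0,0,0,0,-1],[0.003,-0.0003,0,0,0,0,-1],[0.001,0,0,0,0,0,-1]],
])

```text
clock: 4.1
eef_pos: [604.6, 26.3, 32.9]
tcp_rot: [3.142, 0.0, 3.052]
contact_force: [-0.3, 0.0, 0.2]
opening: -0.003
grasp_force: 0.0
```

Emit:
send_rows([
  [[0.001,-0.0001,0,0,0,0,-1],[0.001,-0.0001,0,0,0,0,-1]],
])

```text
clock: 4.3
eef_pos: [606.1, 26.1, 32.8]
tcp_rot: [-3.142, -0.0, 3.052]
contact_force: [-0.2, 0.9, -0.6]
opening: -0.004
grasp_force: 0.0
```

Emit:
send_rows([
  [[0.001,-0.0001,0,0,0,0,-1],[0.001,-0.0001,0,0,0,0,-1]],
])

```text
clock: 4.5
eef_pos: [608.2, 25.9, 32.9]
tcp_rot: [-3.142, -0.0, 3.052]
contact_force: [0.3, 0.1, 0.2]
opening: 0.002
grasp_force: 0.0
```

Emit:
send_rows([
  [[0.001,-0.0001,0,0,0,0,-1],[0,0,0,0,0,0,-1]],
])

```text
clock: 4.7
eef_pos: [609.4, 25.8, 32.9]
tcp_rot: [-3.142, 0.0, 3.052]
contact_force: [-0.5, 0.0, -0.4]
opening: 0.0
grasp_force: 0.0
```

Emit:
send_rows([
  [[0.001,-0.0001,0,0,0,0,-1],[0,0,0,0,0,0,-1]],
])

```text
clock: 4.9
eef_pos: [610.4, 25.7, 32.9]
tcp_rot: [3.142, 0.0, 3.052]
contact_force: [0.1, 0.5, 0.6]
opening: 0.005
grasp_force: 0.0
```

Emit:
send_rows([
  [[0.001,-0.0001,0,0,0,0,-1],[0,0,0,0,0,0,-1]],
])

```text
clock: 5.1
eef_pos: [611.4, 25.6, 32.9]
tcp_rot: [-3.142, 0.0, 3.052]
contact_force: [-0.2, 1.2, 0.7]
opening: -0.001
grasp_force: 0.0
```

Emit:
send_rows([
  [[0.001,-0.0001,0,0,0,0,-1],[0,0,0,0,0,0,-1]],
])

```text
clock: 5.3
eef_pos: [612.4, 25.5, 32.9]
tcp_rot: [-3.142, 0.0, 3.052]
contact_force: [0.7, -0.1, -0.5]
opening: 0.002
grasp_force: 0.0
```

```bash
python3 -c "
from h import *
t=snap('top','t1')['img'][:,:,::-1];s=snap('scene','s1')['img'][:,:,::-1]
a=cv2.resize(t[195:295,265:415],None,fx=5,fy=5,interpolation=cv2.INTER_CUBIC)[:300]
b=cv2.resize(s[225:325,230:380],None,fx=5,fy=5,interpolation=cv2.INTER_CUBIC)[:300]
cv2.imwrite('pics/c3.png',np.vstack([a,b]))"
```

```text
(no output)
```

View pics/c3.png

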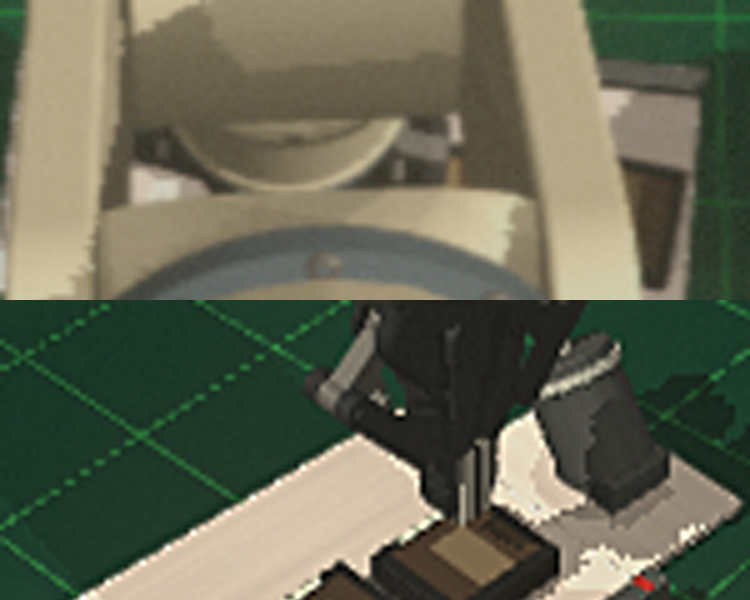

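The fingers are behind holder A, with no stop contact yet. In the lower crop the stop's red mark is at (650,585) and A's right corner at (558,548), so a gap remains. I'll keep creeping.

Emit:
send_rows([
  [[0.001,-0.0001,0,0,0,0,-1],[0.001,-0.0001,0,0,0,0,-1]],
])

```text
clock: 5.6
eef_pos: [614.3, 25.3, 32.9]
tcp_rot: [-3.142, -0.0, 3.052]
contact_force: [-1.1, -0.4, 0.0]
opening: -0.002
grasp_force: 0.0
```

Emit:
send_rows([
  [[0.001,-0.0001,0,0,0,0,-1],[0.001,-0.0001,0,0,0,0,-1]],
])

```text
clock: 5.8
eef_pos: [616.3, 25.1, 32.9]
tcp_rot: [3.142, 0.0, 3.052]
contact_force: [-0.5, -0.6, 0.4]
opening: 0.0
grasp_force: 0.0
```

```bash
python3 -c "
from h import *
s=snap('scene','s2')['img'][:,:,::-1]
s0=cv2.imread('pics/s0.png')
f=lambda i:cv2.resize(i[240:360,215:375],None,fx=5,fy=5,interpolation=cv2.INTER_CUBIC)
cv2.imwrite('pics/c4.png',f(s))"
```

```text
(no output)
```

View pics/c4.png

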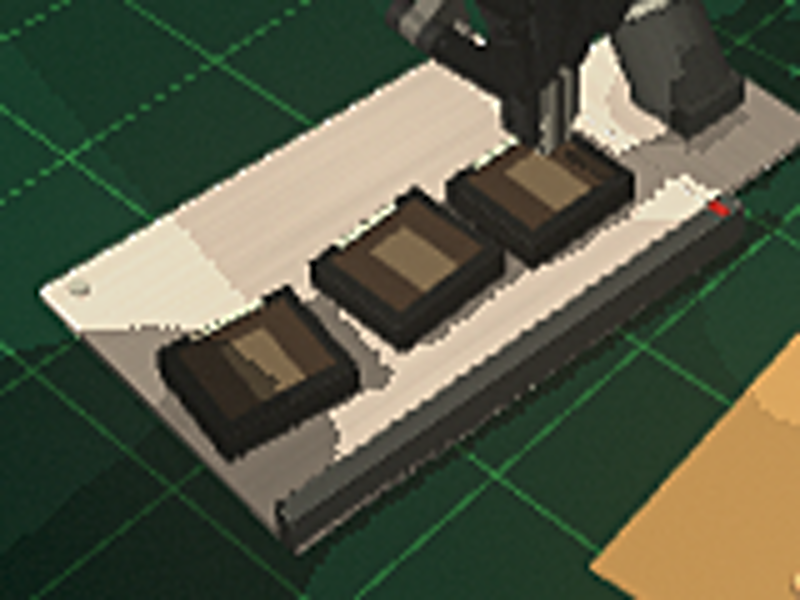

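```bash
cat > m2.py <<'E'
from m import *
o=(215,240)
c0,e=fit('s2',[(-80,-110,9),(70,-110,23),(80,110,23),(70,110,23)],U([(42,293),(277,508),(743,207),(712,185)],o,5),[590,-30,0]);print('carrier in scene',c0,e)
R=np.array([[np.cos(c0[2]),-np.sin(c0[2])],[np.sin(c0[2]),np.cos(c0[2])]])
H={'A':[(447,183),(633,175),(533,242)],'B':[(313,265),(503,243),(402,325)],'C':[(162,360),(358,370),(232,437)]}
for k,v in H.items():
    h,e=fit('s2',[(-25,-28,23),(25,28,23),(25,-28,23)],U(v,o,5),[600,0,0]);print(k,h,e,'local',R.T@(h[:2]-c0[:2]),np.degrees(h[2]-c0[2]))
for z in(16,23,30):
  p=back('s2',U((550,152),o,5),z);print(z,p,R.T@(p[:2]-c0[:2]))
print((proj('s2',[(616.3,25.1,16),(616.3,25.1,23)])-o)*5)
E
python3 m2.py
```

```text
carrier in scene [ 5.97540795e+02 -3.60024434e+01 -7.84260038e-02] 1.6960270846285104
A [ 6.19085221e+02  2.48069224e+01 -5.65895272e-02] 0.8735675543569239 local [16.71405591 62.31036518] 1.2511379479575575
B [ 6.09071419e+02 -3.83115099e+01  2.51977253e-02] 0.946427781086091 local [11.67608707 -1.39859493] 5.937202334218132
C [ 6.07593508e+02 -1.11064223e+02 -1.79265767e-01] 1.404782422640113 local [ 15.90257649 -74.04347263] -5.77769285878176
16 [608.06025925  42.88558149  16.        ] [ 4.30659774 79.46969748]
23 [612.91754355  37.54059045  23.        ] [ 9.5677087  74.52168258]
30 [617.77482784  32.19559941  30.        ] [14.82881966 69.57366769]
[[533.25643549 183.32996014]
 [533.0983089  170.60095202]]
```

A has not moved, and the fingers (tip near crop (550,152)) look to be above it. I'll probe down gently to find the real tip height.

Emit:
send_rows([
  [[0,0,-0.002,0,0,0,-1],[0,0,0,0,0,0,-1]],
])

```text
clock: 6.05
eef_pos: [616.0, 25.1, 30.6]
tcp_rot: [-3.142, -0.0, 3.052]
contact_force: [-0.8, -0.3, 0.4]
opening: 0.0
grasp_force: 0.0
```

Emit:
send_rows([
  [[0,0,-0.002,0,0,0,-1],[0,0,0,0,0,0,-1]],
])

```text
clock: 6.25
eef_pos: [616.0, 25.1, 28.5]
tcp_rot: [-3.142, -0.0, 3.052]
contact_force: [0.2, -0.2, -0.6]
opening: 0.001
grasp_force: 0.0
```

Emit:
send_rows([
  [[0,0,-0.002,0,0,0,-1],[0,0,0,0,0,0,-1]],
])

```text
clock: 6.45
eef_pos: [616.0, 25.1, 26.6]
tcp_rot: [-3.142, -0.0, 3.052]
contact_force: [0.4, -0.6, -0.5]
opening: -0.004
grasp_force: 0.0
```

```bash
python3 -c "
from h import *
s=snap('scene','s3')['img'][:,:,::-1]
print(sense()['joint_efforts'])
f=lambda i:cv2.resize(i[225:300,290:365],None,fx=7,fy=7,interpolation=cv2.INTER_CUBIC)
g=lambda i:cv2.resize(cv2.convertScaleAbs(i,alpha=2.2,beta=20)[225:285,305:355],None,fx=8,fy=8,interpolation=cv2.INTER_CUBIC)
cv2.imwrite('pics/c5.png',np.hstack([g(cv2.imread('pics/s0.png')),g(s)]))"
```

```text
[ 1.32201014e-03 -6.57187271e+01 -2.46784616e+01 -6.15810814e-05
 -2.06033257e-02  6.09209724e-05]
```

View pics/c5.png

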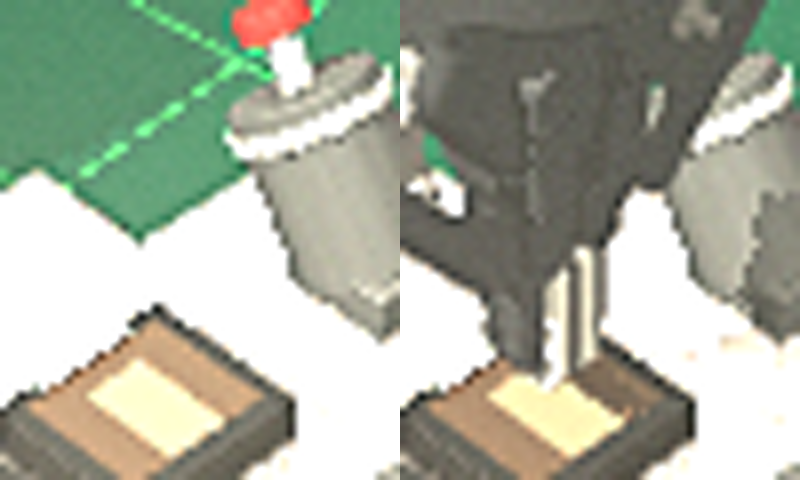

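The fingertips are over A's top, at right-pane (550,385), and A is unmoved. I'll keep probing until contact to calibrate tip height.

Emit:
send_rows([
  [[0,0,-0.001,0,0,0,-1],[0,0,0,0,0,0,-1]],
])

```text
clock: 6.7
eef_pos: [616.2, 25.1, 25.8]
tcp_rot: [-3.142, -0.0, 3.052]
contact_force: [0.3, 0.1, 0.2]
opening: -0.001
grasp_force: 0.0
```

Emit:
send_rows([
  [[0,0,-0.001,0,0,0,-1],[0,0,0,0,0,0,-1]],
])

```text
clock: 6.9
eef_pos: [616.2, 25.1, 24.8]
tcp_rot: [-3.142, -0.0, 3.052]
contact_force: [-0.2, -0.2, 0.2]
opening: -0.001
grasp_force: 0.0
```

Emit:
send_rows([
  [[0,0,-0.001,0,0,0,-1],[0,0,0,0,0,0,-1]],
])

```text
clock: 7.1
eef_pos: [616.1, 25.1, 23.7]
tcp_rot: [-3.142, -0.0, 3.052]
contact_force: [-1.3, 0.6, -0.2]
opening: 0.001
grasp_force: 0.0
```

Emit:
send_rows([
  [[0,0,-0.001,0,0,0,-1],[0,0,0,0,0,0,-1]],
])

```text
clock: 7.3
eef_pos: [616.1, 25.1, 22.8]
tcp_rot: [-3.142, -0.0, 3.052]
contact_force: [-0.4, 1.1, -0.3]
opening: -0.001
grasp_force: 0.0
```

Emit:
send_rows([
  [[0,0,-0.002,0,0,0,-1],[0,0,0,0,0,0,-1]],
])

```text
clock: 7.5
eef_pos: [616.1, 25.1, 20.6]
tcp_rot: [-3.142, -0.0, 3.052]
contact_force: [0.3, -1.6, 0.4]
opening: 0.002
grasp_force: 0.0
```

Emit:
send_rows([
  [[0,0,-0.002,0,0,0,-1],[0,0,0,0,0,0,-1]],
])

```text
clock: 7.7
eef_pos: [616.0, 25.1, 18.6]
tcp_rot: [-3.142, -0.0, 3.052]
contact_force: [-0.1, 0.3, -0.0]
opening: -0.002
grasp_force: 0.0
```

```bash
python3 -c "
from h import *
snap('scene','s4')
a=cv2.imread('pics/s0.png').astype(int);
for f in('s2','s3','s4'):
  b=cv2.imread('pics/'+f+'.png').astype(int)
  d=abs(a-b).sum(2)>60
  y,x=np.nonzero(d[225:300,290:350]); 
  for c in range(316,332): print(c,y[x==c-290].max()+225 if (x==c-290).any() else 0,end='; ')
  print()
for z in (20,30,40): print(proj('s4',[(616,25,z)]))
"
```

```text
316 299; 317 299; 318 298; 319 299; 320 299; 321 299; 322 299; 323 299; 324 298; 325 299; 326 299; 327 298; 328 299; 329 296; 330 298; 331 297; 
316 299; 317 299; 318 297; 319 298; 320 299; 321 299; 322 299; 323 299; 324 299; 325 299; 326 299; 327 297; 328 299; 329 297; 330 298; 331 297; 
316 299; 317 299; 318 297; 319 299; 320 299; 321 299; 322 299; 323 299; 324 298; 325 299; 326 299; 327 297; 328 299; 329 297; 330 298; 331 297; 
[[321.48541    275.16921032]]
[[321.43871744 271.50169393]]
[[321.39130113 267.77732952]]
```

Emit:
send_rows([
  [[0,0,-0.001,0,0,0,-1],[0,0,0,0,0,0,-1]],
])

```text
clock: 7.95
eef_pos: [616.2, 25.1, 17.7]
tcp_rot: [-3.142, -0.0, 3.052]
contact_force: [0.0, 0.5, 0.3]
opening: -0.002
grasp_force: 0.0
```

Emit:
send_rows([
  [[0,0,-0.001,0,0,0,-1],[0,0,0,0,0,0,-1]],
])

```text
clock: 8.15
eef_pos: [616.2, 25.2, 16.8]
tcp_rot: [-3.142, -0.0, 3.052]
contact_force: [-0.0, -0.2, 0.7]
opening: 0.005
grasp_force: 0.0
```

Emit:
send_rows([
  [[0,0,-0.001,0,0,0,-1],[0,0,0,0,0,0,-1]],
])

```text
clock: 8.35
eef_pos: [616.1, 25.2, 15.8]
tcp_rot: [-3.142, -0.0, 3.052]
contact_force: [0.2, 0.0, 1.0]
opening: -0.001
grasp_force: 0.0
```

```bash
python3 -c "
from h import *
s=snap('scene','s5')['img'][:,:,::-1]
g=lambda i:cv2.resize(cv2.convertScaleAbs(i,alpha=2.0,beta=20)[250:300,300:350],None,fx=8,fy=8,interpolation=cv2.INTER_CUBIC)
cv2.imwrite('pics/c6.png',np.hstack([g(cv2.imread('pics/s3.png')),g(s)]))"
```

```text
(no output)
```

View pics/c6.png

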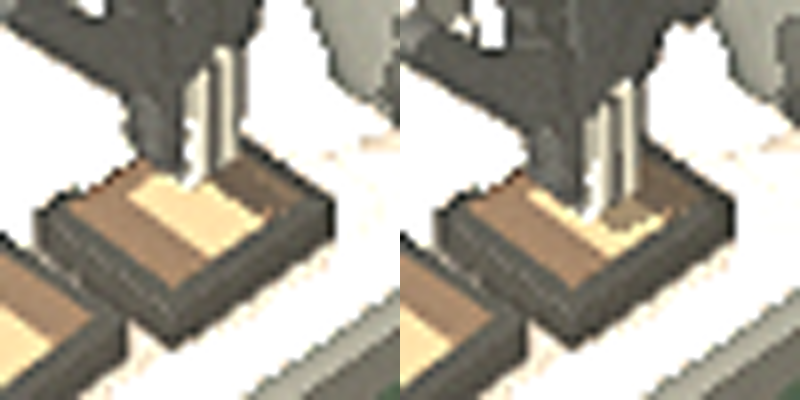

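The tip is nearing A's surface, at right-pane (590,220) with its shadow converging. I'll go a few more steps.

Emit:
send_rows([
  [[0,0,-0.001,0,0,0,-1],[0,0,0,0,0,0,-1]],
])

```text
clock: 8.6
eef_pos: [616.1, 25.1, 14.8]
tcp_rot: [-3.142, -0.0, 3.052]
contact_force: [0.2, -1.0, -0.7]
opening: -0.002
grasp_force: 0.0
```

Emit:
send_rows([
  [[0,0,-0.001,0,0,0,-1],[0,0,0,0,0,0,-1]],
])

```text
clock: 8.8
eef_pos: [616.2, 25.1, 13.8]
tcp_rot: [-3.142, -0.0, 3.052]
contact_force: [-0.4, 0.2, 1.0]
opening: -0.005
grasp_force: 0.0
```

Emit:
send_rows([
  [[0,0,-0.001,0,0,0,-1],[0,0,0,0,0,0,-1]],
])

```text
clock: 9.0
eef_pos: [616.1, 25.1, 12.7]
tcp_rot: [-3.142, -0.0, 3.052]
contact_force: [-0.2, -0.4, -0.2]
opening: -0.002
grasp_force: 0.0
```

Emit:
send_rows([
  [[0,0,-0.001,0,0,0,-1],[0,0,0,0,0,0,-1]],
])

```text
clock: 9.2
eef_pos: [616.1, 25.1, 11.7]
tcp_rot: [-3.142, -0.0, 3.052]
contact_force: [-0.6, -0.2, 0.5]
opening: 0.001
grasp_force: 0.0
```

```bash
python3 -c "
from h import *
for z in (10,20,30,40): print(z,proj('s5',[(627,25,z),(627,15,z),(616,25,z)]).round(1).tolist())
import time
snap('scene','s6')
a=cv2.imread('pics/s5.png');b=cv2.imread('pics/s6.png')
t=a[262:276,312:334]
r=cv2.matchTemplate(b[255:300,300:345],t,cv2.TM_CCOEFF_NORMED);print(cv2.minMaxLoc(r))
h=lambda i:cv2.cvtColor(i,cv2.COLOR_BGR2GRAY)[262:292,318:332]
print(h(a));print(h(b))
# holder A motion
t=cv2.imread('pics/s0.png')[272:290,300:318]; r=cv2.matchTemplate(b[262:300,290:330],t,cv2.TM_CCOEFF_NORMED);print(cv2.minMaxLoc(r))
"
```

```text
10 [[325.7, 281.5], [322.3, 284.2], [321.5, 278.8]]
20 [[325.7, 277.8], [322.2, 280.6], [321.5, 275.2]]
30 [[325.7, 274.2], [322.2, 276.9], [321.4, 271.5]]
40 [[325.6, 270.4], [322.1, 273.2], [321.4, 267.8]]
(-0.25491994619369507, 0.9136996865272522, (15, 23), (12, 7))
[[ 35  36  33  33  38  34  31  39  25  58 101  50  53 219]
 [ 37  38  33  32  38  33  31  94  42  57 103  51  54 245]
 [ 34  35  37  34  32  44  58 106  56  55 103  51  57 244]
 [ 36  31  39  36  31  78  86 102  55  55 103  54  58 240]
 [ 56  32  36  35  31  74  84 100  55  55 105  56  41 134]
 [ 45  47  34  35  31  74  83 100  54  56 104  59  17  73]
 [ 48  48  40  37  32  72  84 100  55  55 105  62  27  19]
 [ 42  46  39  35  33  73  87  99  57  34 107  61  33  29]
 [ 46  49  38  34  28  71 133  97  56  35 104  63  40  38]
 [ 47  47  46  35  27  82 130  96  55  35 106  67  37  43]
 [ 48  47  39  41  26 167 129  95  56  36 107  67  39  38]
 [ 39  40  37  34  26  64 130  95  55  37 105  66  39  40]
 [100  39  32  32  27  67 130  96  54  44  79  38  38  42]
 [116  97  54  44  46  76 130  95  37  53  65  60  46  40]
 [ 8
[... 2073 characters left out ...]
62  60  59  57  55  92 115  82  41  33  36  38]
 [ 65  61  61  62  60  61  60  58  55  30  33  37  40  36]
 [ 54  63  62  62  63  62  63  48  35  37  37  40  30  32]
 [ 37  46  64  62  65  49  37  36  38  42  37  32  33  32]
 [ 38  37  41  63  49  37  38  38  39  33  32  30  31  26]
 [ 37  40  35  42  38  39  39  40  32  32  31  29  26  25]
 [ 43  48  42  40  39  39  34  32  32  33  29  31  40  66]
 [ 38  35  50  37  40  32  33  31  32  27  28  75 124 114]
 [ 38  35  36  43  30  31  31  28  26  30  68 118 124 110]
 [ 24  33  36  35  31  31  27  28  53  88 129 115 221 213]
 [ 54  29  31  33  26  22  22  67 131 117 220 213 207 203]]
(-0.3220544457435608, 0.9942218661308289, (22, 20), (10, 10))
```

Emit:
send_rows([
  [[0,0,-0.001,0,0,0,-1],[0,0,-0.001,0,0,0,-1]],
])

```text
clock: 9.45
eef_pos: [616.3, 25.1, 10.6]
tcp_rot: [3.142, 0.0, 3.052]
contact_force: [-5.6, 0.3, 18.3]
opening: 0.009
grasp_force: 9.6
```

Emit:
send_rows([
  [[0,0,-0.001,0,0,0,-1],[0,0,0,0,0,0,-1]],
])

```text
clock: 9.65
eef_pos: [616.4, 25.2, 10.6]
tcp_rot: [3.142, 0.0, 3.052]
contact_force: [-5.8, -0.2, 19.4]
opening: -0.0
grasp_force: 9.8
```

Emit:
send_rows([
  [[0,0,-0.001,0,0,0,-1],[0,0,0,0,0,0,-1]],
])

```text
clock: 9.85
eef_pos: [616.4, 25.2, 10.6]
tcp_rot: [3.142, 0.0, 3.052]
contact_force: [-10.1, -0.6, 29.6]
opening: -0.001
grasp_force: 14.9
```

Emit:
send_rows([
  [[0,0,-0.001,0,0,0,-1],[0,0,0,0,0,0,-1]],
])

```text
clock: 10.05
eef_pos: [616.4, 25.2, 10.5]
tcp_rot: [3.142, 0.0, 3.052]
contact_force: [-13.1, -0.3, 39.8]
opening: -0.001
grasp_force: 20.1
```

Contact with A's top (z = 23) came at a reported TCP z of 10.6, so the shut tips are 12.4 mm above the reported TCP: a z bias of about 30 mm. I'll back off behind A and push with the corrected height.

Emit:
send_rows([
  [[0,0,0.01,0,0,0,-1],[0,0,0.015,0,0,0,-1],[-0.018,0.0016,0,0,0,0,-1],[-0.018,0.0016,0,0,0,0,-1],[-0.015,0.0014,0,0,0,0,-1],[0,0,0,0,0,0,-1],[0,0,-0.012,0,0,0,-1],[0,0,-0.012,0,0,0,-1],[0,0,-0.006,0,0,0,-1],[0,0,0,0,0,0,-1]],
])

```text
clock: 11.05
eef_pos: [564.6, 29.6, 0.2]
tcp_rot: [-3.141, -0.002, 3.052]
contact_force: [-0.3, 0.3, -0.2]
opening: 0.001
grasp_force: 0.0
```

Emit:
send_rows([
  [[0.004,-0.0004,0,0,0,0,-1],[0.004,-0.0004,0,0,0,0,-1],[0.004,-0.0004,0,0,0,0,-1],[0.004,-0.0004,0,0,0,0,-1],[0.004,-0.0004,0,0,0,0,-1],[0.004,-0.0004,0,0,0,0,-1],[0.004,-0.0004,0,0,0,0,-1],[0.004,-0.0004,0,0,0,0,-1],[0.004,-0.0004,0,0,0,0,-1],[0.001,0,0,0,0,0,-1]],
])

```text
clock: 12.05
eef_pos: [602.9, 26.1, 1.9]
tcp_rot: [3.142, 0.001, 3.052]
contact_force: [-1.5, -0.6, 0.6]
opening: 0.002
grasp_force: 0.5
```

Emit:
send_rows([
  [[0.001,-0.0001,0,0,0,0,-1],[0.001,-0.0001,0,0,0,0,-1]],
])

```text
clock: 12.25
eef_pos: [604.1, 25.9, 1.8]
tcp_rot: [-3.142, -0.0, 3.052]
contact_force: [-0.7, 0.5, 0.5]
opening: 0.001
grasp_force: 0.4
```

Emit:
send_rows([
  [[0.001,-0.0001,0,0,0,0,-1],[0.001,-0.0001,0,0,0,0,-1]],
])

```text
clock: 12.45
eef_pos: [606.2, 25.7, 1.8]
tcp_rot: [-3.142, -0.0, 3.052]
contact_force: [-0.8, -0.4, -0.7]
opening: 0.001
grasp_force: 0.3
```

Now it is pushing (grasp_force is non-zero). I'll creep until the stop gives force.

Emit:
send_rows([
  [[0.001,-0.0001,0,0,0,0,-1],[0.001,-0.0001,0,0,0,0,-1]],
])

```text
clock: 12.65
eef_pos: [608.3, 25.6, 1.9]
tcp_rot: [-3.142, -0.0, 3.052]
contact_force: [-0.3, -0.4, -0.5]
opening: -0.004
grasp_force: 0.3
```

Emit:
send_rows([
  [[0.001,-0.0001,0,0,0,0,-1],[0,0,0,0,0,0,-1]],
])

```text
clock: 12.85
eef_pos: [608.7, 25.5, 1.8]
tcp_rot: [-3.142, -0.001, 3.052]
contact_force: [-3.1, 0.4, 2.2]
opening: -0.004
grasp_force: 1.4
```

Emit:
send_rows([
  [[0.001,-0.0001,0,0,0,0,-1],[0,0,0,0,0,0,-1]],
])

```text
clock: 13.05
eef_pos: [608.8, 25.5, 1.7]
tcp_rot: [-3.141, -0.003, 3.052]
contact_force: [-5.2, 2.3, 4.6]
opening: -0.003
grasp_force: 3.1
```

Emit:
send_rows([
  [[0.001,-0.0001,0,0,0,0,-1],[0,0,0,0,0,0,-1]],
])

```text
clock: 13.25
eef_pos: [608.8, 25.4, 1.5]
tcp_rot: [-3.141, -0.005, 3.052]
contact_force: [-8.9, 1.7, 6.0]
opening: -0.002
grasp_force: 4.5
```

Emit:
send_rows([
  [[-0.017,0.0015,0,0,0,0,-1],[-0.017,0.0015,0,0,0,0,-1],[-0.015,0.0014,0,0,0,0,-1],[-0.001,-0.016,0,0,0,0,-1],[-0.002,-0.016,0,0,0,0,-1],[-0.002,-0.016,0,0,0,0,-1],[-0.001,-0.016,0,0,0,0,-1],[0,0,0,0,0,0,-1],[0.008,-0.0007,0,0,0,0,-1],[0.004,-0.0004,0,0,0,0,-1]],
])

```text
clock: 14.25
eef_pos: [569.6, -35.6, 2.0]
tcp_rot: [3.141, 0.001, 3.051]
contact_force: [-0.1, -0.3, 0.1]
opening: 0.0
grasp_force: 0.0
```

Emit:
send_rows([
  [[0.004,-0.0004,0,0,0,0,-1],[0.004,-0.0004,0,0,0,0,-1],[0.004,-0.0004,0,0,0,0,-1],[0.004,-0.0004,0,0,0,0,-1],[0.004,-0.0004,0,0,0,0,-1],[0.004,-0.0004,0,0,0,0,-1],[0,0,0,0,0,0,-1]],
])

```text
clock: 14.95
eef_pos: [593.0, -37.9, 1.9]
tcp_rot: [3.142, 0.001, 3.052]
contact_force: [-0.8, 0.1, -0.6]
opening: -0.001
grasp_force: 0.0
```

Emit:
send_rows([
  [[0.002,-0.0002,0,0,0,0,-1],[0.001,-0.0001,0,0,0,0,-1],[0.001,-0.0001,0,0,0,0,-1],[0,0,0,0,0,0,-1]],
])

```text
clock: 15.35
eef_pos: [596.4, -38.3, 1.9]
tcp_rot: [-3.142, 0.0, 3.052]
contact_force: [-0.3, 0.5, -0.6]
opening: 0.004
grasp_force: 0.0
```

Emit:
send_rows([
  [[0.002,-0.0002,0,0,0,0,-1],[0.001,-0.0001,0,0,0,0,-1],[0.001,-0.0001,0,0,0,0,-1],[0,0,0,0,0,0,-1]],
])

```text
clock: 15.75
eef_pos: [600.4, -38.7, 1.9]
tcp_rot: [3.142, 0.0, 3.052]
contact_force: [-0.6, -0.3, -0.5]
opening: 0.002
grasp_force: 0.0
```

Emit:
send_rows([
  [[0.001,-0.0001,0,0,0,0,-1],[0.001,-0.0001,0,0,0,0,-1],[0,0,0,0,0,0,-1]],
])

```text
clock: 16.05
eef_pos: [602.4, -38.9, 1.9]
tcp_rot: [-3.142, 0.0, 3.052]
contact_force: [1.0, 0.8, 1.5]
opening: -0.003
grasp_force: 0.0
```

Emit:
send_rows([
  [[0.001,-0.0001,0,0,0,0,-1],[0.001,-0.0001,0,0,0,0,-1],[0,0,0,0,0,0,-1]],
])

```text
clock: 16.35
eef_pos: [602.7, -38.9, 1.6]
tcp_rot: [3.142, -0.003, 3.052]
contact_force: [-5.5, 1.3, 3.8]
opening: -0.003
grasp_force: 2.8
```

Emit:
send_rows([
  [[0.001,-0.0001,0,0,0,0,-1],[0,0,0,0,0,0,-1]],
])

```text
clock: 16.55
eef_pos: [602.7, -38.9, 1.5]
tcp_rot: [3.142, -0.005, 3.052]
contact_force: [-8.3, 1.0, 6.4]
opening: 0.0
grasp_force: 4.1
```

Emit:
send_rows([
  [[-0.017,0.0015,0,0,0,0,-1],[-0.017,0.0015,0,0,0,0,-1],[-0.014,0.0014,0,0,0,0,-1],[-0.001,-0.018,0,0,0,0,-1],[-0.002,-0.018,0,0,0,0,-1],[-0.002,-0.018,0,0,0,0,-1],[-0.001,-0.018,0,0,0,0,-1],[0,0,0,0,0,0,-1],[0.008,-0.0007,0,0,0,0,-1],[0.004,-0.0004,0,0,0,0,-1]],
])

```text
clock: 17.55
eef_pos: [564.5, -107.4, 2.1]
tcp_rot: [3.142, 0.001, 3.052]
contact_force: [0.6, 0.3, -0.6]
opening: 0.007
grasp_force: 0.0
```

Emit:
send_rows([
  [[0.004,-0.0004,0,0,0,0,-1],[0.004,-0.0004,0,0,0,0,-1],[0.004,-0.0004,0,0,0,0,-1],[0.004,-0.0004,0,0,0,0,-1],[0.004,-0.0004,0,0,0,0,-1],[0.004,-0.0004,0,0,0,0,-1],[0.004,-0.0004,0,0,0,0,-1],[0,0,0,0,0,0,-1]],
])

```text
clock: 18.35
eef_pos: [592.0, -110.8, 2.0]
tcp_rot: [-3.142, 0.001, 3.052]
contact_force: [-0.5, 0.2, -0.1]
opening: 0.003
grasp_force: 0.0
```

Emit:
send_rows([
  [[0.001,-0.0001,0,0,0,0,-1],[0.001,-0.0001,0,0,0,0,-1],[0,0,0,0,0,0,-1]],
])

```text
clock: 18.65
eef_pos: [593.2, -110.9, 1.9]
tcp_rot: [-3.142, -0.0, 3.052]
contact_force: [-0.2, -0.5, -0.5]
opening: -0.001
grasp_force: 0.0
```

Emit:
send_rows([
  [[0.001,-0.0001,0,0,0,0,-1],[0.001,-0.0001,0,0,0,0,-1],[0,0,0,0,0,0,-1]],
])

```text
clock: 18.95
eef_pos: [595.4, -111.1, 1.9]
tcp_rot: [-3.142, 0.0, 3.052]
contact_force: [-0.9, -0.4, -0.6]
opening: -0.002
grasp_force: 0.0
```

Emit:
send_rows([
  [[0.001,-0.0001,0,0,0,0,-1],[0.001,-0.0001,0,0,0,0,-1],[0,0,0,0,0,0,-1]],
])

```text
clock: 19.25
eef_pos: [595.8, -111.0, 1.6]
tcp_rot: [3.141, -0.003, 3.052]
contact_force: [-6.1, 0.4, 3.5]
opening: 0.001
grasp_force: 2.6
```

Emit:
send_rows([
  [[0.001,-0.0001,0,0,0,0,-1],[0,0,0,0,0,0,-1]],
])

```text
clock: 19.45
eef_pos: [595.9, -110.9, 1.5]
tcp_rot: [3.141, -0.005, 3.052]
contact_force: [-7.9, 0.9, 5.1]
opening: -0.002
grasp_force: 4.0
```

Emit:
send_rows([
  [[0.001,-0.0001,0,0,0,0,-1],[0,0,0,0,0,0,-1]],
])

```text
clock: 19.65
eef_pos: [595.9, -110.9, 1.3]
tcp_rot: [3.141, -0.007, 3.052]
contact_force: [-10.8, 0.8, 7.6]
opening: -0.001
grasp_force: 5.4
```

All three stop contacts are collinear (608.8, 602.7, 595.9), so the holders are flush. The carrier yaw is about -0.094. Next is the mallet.

Emit:
send_rows([
  [[-0.017,0.0015,0,0,0,0,-1],[-0.017,0.0015,0,0,0,0,-1],[-0.017,0.0015,0,0,0,0,-1],[0,0,0.02,0,0,0,-1],[-0.0074,0.0238,0.02,0,0,0.0171,-1],[-0.0074,0.0238,0.02,0,0,0.0171,-1],[-0.0074,0.0238,0.02,0,0,0.0171,-1],[-0.0074,0.0238,0.02,0,0,0.0171,-1],[-0.0074,0.0238,0,0,0,0.0171,-1],[-0.0074,0.0238,0,0,0,0.0171,-1]],
])

```text
clock: 20.65
eef_pos: [504.5, 36.8, 102.9]
tcp_rot: [3.141, 0.003, -3.128]
contact_force: [-0.1, 0.5, -0.3]
opening: 0.003
grasp_force: 0.0
```

Emit:
send_rows([
  [[-0.0074,0.0238,0,0,0,0.0171,1],[-0.0074,0.0238,0,0,0,0.0171,1],[-0.0074,0.0238,0,0,0,0.0171,1],[-0.0074,0.0238,0,0,0,0.0171,1],[-0.0074,0.0238,0,0,0,0.0171,1],[-0.0074,0.0238,0,0,0,0.0171,1],[-0.0074,0.0238,0,0,0,0.0171,1],[-0.0074,0.0238,0,0,0,0.0171,1],[-0.0074,0.0238,0,0,0,0.0171,1],[-0.0074,0.0238,0,0,0,0.0171,1]],
])

```text
clock: 21.65
eef_pos: [429.8, 275.1, 102.1]
tcp_rot: [3.141, 0.001, -2.957]
contact_force: [0.6, 0.5, -0.7]
opening: 1.002
grasp_force: 0.0
```

Emit:
send_rows([
  [[0,0,-0.015,0,0,0,1],[0,0,-0.015,0,0,0,1]],
])

```text
clock: 21.85
eef_pos: [430.3, 275.2, 72.1]
tcp_rot: [3.141, 0.002, -2.956]
contact_force: [0.4, -0.5, 0.0]
opening: 1.001
grasp_force: 0.0
```

```bash
python3 -c "
from h import *
t=snap('top','t7')['img'][:,:,::-1];s=snap('scene','s7')['img'][:,:,::-1]
k=dict(fx=5,fy=5,interpolation=cv2.INTER_CUBIC)
a=cv2.resize(t[195:255,255:415],None,**k)
b=cv2.resize(s[150:205,290:370],None,**k); d=cv2.resize(s[215:270,290:370],None,**k)
cv2.imwrite('pics/c7.png',np.vstack([a,np.hstack([b,d])]))"
```

```text
(no output)
```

View pics/c7.png

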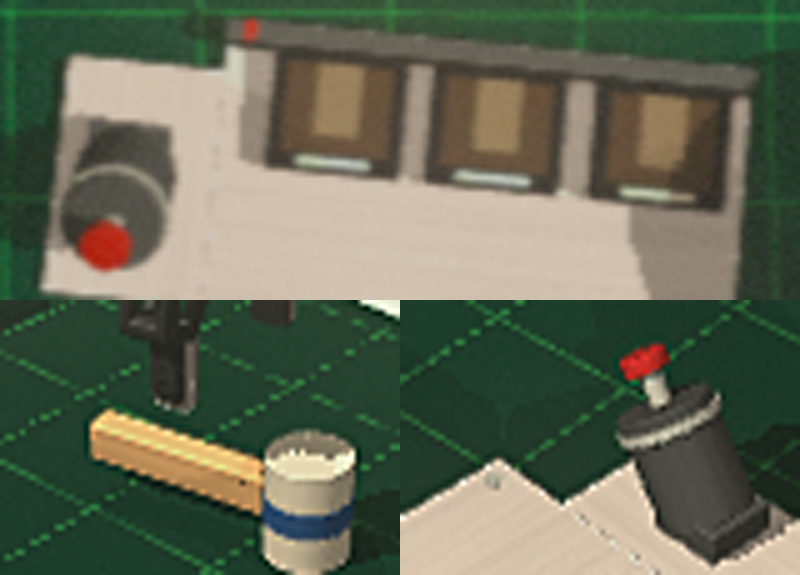

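All three holders are flush with the stop in one row. The cap is standing out at full height, and the open fingers straddle the handle. I'll descend and grip.

Emit:
send_rows([
  [[0,-0.001,-0.012,0,0,0,1],[0,0,-0.012,0,0,0,1],[0,0,-0.012,0,0,0,1],[0,0,-0.012,0,0,0,1],[0,0,-0.012,0,0,0,1],[0,0,-0.009,0,0,0,1],[0,0,-0.004,0,0,0,1],[0,0,0,0,0,0,1]],
])

```text
clock: 22.75
eef_pos: [429.5, 272.6, -1.8]
tcp_rot: [-3.141, -0.001, -2.958]
contact_force: [-0.7, 0.3, 0.0]
opening: 0.999
grasp_force: 0.0
```

Emit:
send_rows([
  [[0,0,0,0,0,0,-1],[0,0,0,0,0,0,-1],[0,0,0,0,0,0,-1],[0,0,0,0,0,0,-1],[0,0,0,0,0,0,-1],[0,0,0,0,0,0,-1]],
], grip_force=110)

```text
clock: 23.35
eef_pos: [430.1, 273.0, -0.6]
tcp_rot: [3.141, 0.001, -2.958]
contact_force: [0.0, -0.8, 5.1]
opening: 0.194
grasp_force: 106.6
```

Emit:
send_rows([
  [[0,0,0.01,0,0,0,-1],[0,0,0.02,0,0,0,-1],[0,0,0.025,0,0,0,-1],[0,0,0.025,0,0,-0.0695,-1],[0,0,0.02,0,0,-0.0695,-1],[0,0,0,0,0,-0.0695,-1],[0,0,0,0,0,-0.07,-1],[0,0,0,0,0,0,-1],[0,0,0,0,0,0,-1]],
])

```text
clock: 24.25
eef_pos: [429.6, 272.7, 99.0]
tcp_rot: [-3.141, -0.0, 3.049]
contact_force: [-0.0, 0.5, -2.2]
opening: 0.195
grasp_force: 107.0
```

Emit:
send_rows([
  [[0.009,-0.019,0,-0.0072,-0.076,0,-1],[0.009,-0.019,0,-0.0072,-0.076,0,-1],[0.009,-0.019,0,-0.0072,-0.076,0,-1],[0.009,-0.019,0,-0.0072,-0.076,0,-1],[0.009,-0.019,0,-0.0072,-0.076,0,-1],[0.009,-0.019,0,-0.0072,-0.076,0,-1],[0.009,-0.02,0,-0.0072,-0.076,0,-1],[0.007,-0.02,0,-0.0072,-0.076,0,-1],[0,0,0,0,0,0,-1],[0,0,0,0,0,0,-1]],
])

```text
clock: 25.25
eef_pos: [495.6, 132.0, 103.1]
tcp_rot: [-3.132, 0.548, 3.045]
contact_force: [0.6, 0.5, -3.5]
opening: 0.195
grasp_force: 107.3
```

```bash
cat > m3.py <<'E'
from h import *
from scipy.spatial.transform import Rotation as Ro
s=sense(); p=s['eef_pos']; R=Ro.from_euler('xyz',s['tcp_rot']).as_matrix()
print(p,s['contact_force'],s['clock']); print(R.round(3))
n=-R[:,2]; yh=R[:,1]; xh=np.cross(yh,n)
snap('top','t8');snap('scene','s8')
F1=p+45.8*xh+.9*yh+3.6*n; F2=p+[0,0,29.4]+45.8*xh+.9*yh-25.8*n
print('n',n,'F1',F1,'F2',F2)
for f in('t8','s8'):
  im=cv2.imread('pics/'+f+'.png'); 
  print(f,proj(f,[F1,F2]).round(1).tolist(),'band',proj(f,[F1+28*n,F2+28*n]).round(1).tolist(),'top',proj(f,[F1+56*n,F2+56*n]).round(1).tolist())
k=dict(fx=4,fy=4,interpolation=cv2.INTER_CUBIC)
a=cv2.imread('pics/t8.png')[200:300,220:320];b=cv2.imread('pics/s8.png')[150:250,290:390]
cv2.imwrite('pics/c8.png',np.hstack([cv2.resize(a,None,**k),cv2.resize(b,None,**k)]))
E
python3 m3.py
```

```text
[495.59733625 131.96300119 103.13693826] [ 0.58509805  0.46735435 -3.50352721] 25.25
[[-0.85   0.101  0.518]
 [ 0.082  0.995 -0.06 ]
 [-0.521 -0.008 -0.854]]
n [-0.51754737  0.06000829  0.85354773] F1 [532.73789941 129.30664933 130.06150627] F2 [547.95379205 127.54240546 134.36720303]
t8 [[263.5, 265.1], [264.4, 256.5]] band [[260.9, 272.0], [261.8, 263.1]] top [[258.1, 279.2], [259.1, 270.1]]
s8 [[325.3, 190.0], [330.4, 191.3]] band [[320.4, 177.0], [325.5, 178.2]] top [[315.5, 163.8], [320.5, 164.8]]
```

View pics/c8.png

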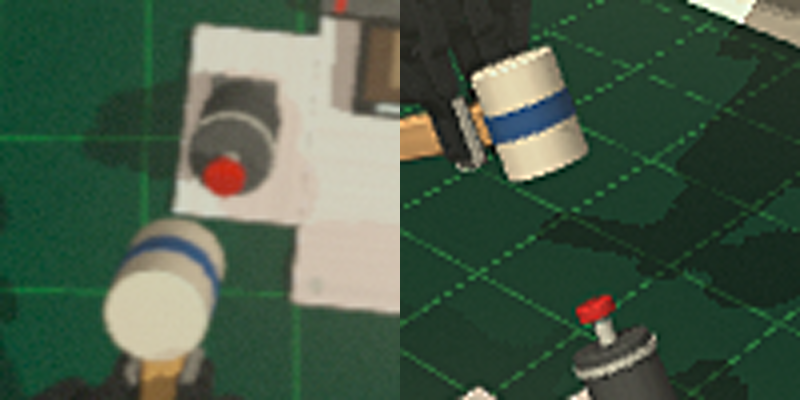

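The mallet's top face is at top-view pixel (258.8,278.8), which matches the "rigid tool-axis offset" model (258.1,279.2), so the geometry is settled. The cap is at (276.2,244.1). I'll finish the tilt and move to 25 mm standoff along the pin axis.

Emit:
send_rows([
  [[0.004,-0.002,-0.0042,0.0015,-0.0315,0.0015,-1],[0.004,-0.002,-0.0042,0.0015,-0.0315,0.0015,-1],[0.004,-0.002,-0.0043,0,0,0,-1],[0.004,-0.002,-0.0043,0,0,0,-1],[0.004,-0.002,-0.0043,0,0,0,-1],[0.004,-0.002,-0.0043,0,0,0,-1],[0.004,-0.002,-0.0043,0,0,0,-1],[0.0044,-0.0018,-0.0042,0,0,0,-1],[0,0,0,0,0,0,-1]],
])

```text
clock: 26.25
eef_pos: [532.3, 121.1, 97.6]
tcp_rot: [-3.133, 0.566, 3.041]
contact_force: [-0.3, 0.0, -3.2]
opening: 0.193
grasp_force: 107.2
```

```bash
cat > m4.py <<'E'
from h import *
from scipy.spatial.transform import Rotation as Ro
s=sense(); p=s['eef_pos']; R=Ro.from_euler('xyz',s['tcp_rot']).as_matrix()
n=-R[:,2]; yh=R[:,1]; xh=np.cross(yh,n); F=p+45.8*xh+.9*yh+3.6*n
b=np.array([-.571,.0538,.8192]); d=F-[577.7,112.5,77.7]
print('p',p,'force',s['contact_force'],'n',n,'ang',np.degrees(np.arccos(n@b)),'rot',np.cross(n,b),'standoff',d@b,'lateral',d-(d@b)*b)
E
python3 m4.py
```

```text
p [532.34806328 121.09253099  97.57598941] force [-0.26893577  0.01162988 -3.17803057] n [-0.53228064  0.0627401   0.84423989] ang 2.676655813502164 rot [ 0.00597658 -0.04601668  0.0071879 ] standoff 44.15564579361372 lateral [16.51220147  3.46054168 11.28079423]
```

```bash
python3 -c "
from h import *
s=sense();print(s['qpos'].round(3),s['qvel'].round(3),s['joint_efforts'].round(1))"
```

```text
[ 0.392  0.265  2.294 -1.295  0.275  0.14 ] [ 0.009 -0.011  0.014  0.     0.005  0.01 ] [ -0.2 -41.7 -21.9  -1.    0.5  -0.1]
```

The wrist is near its singularity (q4 at -1.295, the limit). A slightly less steep mallet within the 15° tolerance avoids it. I'll back off and collect joint data to fit a small kinematic model.

Emit:
send_rows([
  [[0,0,0.006,0.005,0.05,0,-1],[0,0,0.006,0.005,0.05,0,-1],[0,0,0.006,0.005,0.05,0,-1],[0,0,0,0.005,0.05,0,-1],[0,0,0,0,0,0,-1]],
])

```text
clock: 26.75
eef_pos: [534.1, 118.3, 111.8]
tcp_rot: [-3.125, 0.412, 3.039]
contact_force: [0.7, -0.6, -2.5]
opening: 0.196
grasp_force: 107.2
```

```bash
cat > kin.py <<'E'
from h import *
from scipy.spatial.transform import Rotation as Ro
from scipy.optimize import least_squares
e=Ro.from_euler
def fk(q,k):
    a1,h,a2,a3,el,d=k
    B=e('z',q[0]).as_matrix(); A2=B@e('y',q[1]).as_matrix(); A3=A2@e('y',q[2]).as_matrix()
    W=B@[a1,0,h]+A2@[0,0,a2]+A3@[el,0,a3]
    T=A3@e('zyz',[q[3],q[4],q[5]]).as_matrix()@e('z',np.pi/2*0).as_matrix()
    return W+T@[0,0,d],T
D=[([1.19456021,.353574404,1.63407967,0,1.15518718,-.00242562859],[228.08125944,581.41335012,218.23104446],[-3.14034404,0,2.76778665]),
([.392,.265,2.294,-1.295,.275,.14],[532.35,121.09,97.58],[-3.133,.566,3.041])]
import json,os
if os.path.exists('d.json'): D+=json.load(open('d.json'))
def calib():
    r=least_squares(lambda k:np.concatenate([fk(q,k)[0]-p for q,p,_ in D]+[(k-[0,350,500,450,0,330])*1e-3]),[0,350,500,450,0,330.]); return r.x,r.fun
E
python3 - <<'E'
from kin import *
import json
s=sense();d=[[s['qpos'].tolist(),s['eef_pos'].tolist(),s['tcp_rot'].tolist()]];json.dump(d,open('d.json','w'));D+=d
k,f=calib();print(k.round(1),f.round(1))
for q,p,r in D:
    T=fk(q,k)[1];R=e('xyz',r).as_matrix();print(np.round(q,3),'toolz err',(T[:,2]-R[:,2]).round(3),(R.T@T).round(2).tolist())
E
```

```text
[  55.3 -282.1  752.2  303.2  -76.4  157.9] [  1.4  -1.5  -5.5 -43.9  87.3 -15.1  -0.6  26.2  20.6   0.1  -0.6   0.3
  -0.1  -0.1  -0.2]
[ 1.195  0.354  1.634  0.     1.155 -0.002] toolz err [ 0.002 -0.001  0.   ] [[0.0, 1.0, -0.0], [-1.0, 0.0, -0.0], [-0.0, 0.0, 1.0]]
[ 0.392  0.265  2.294 -1.295  0.275  0.14 ] toolz err [-0.265  0.214 -0.108] [[-0.01, 0.95, 0.3], [-0.98, -0.07, 0.19], [0.2, -0.29, 0.94]]
[ 0.336  0.237  2.181 -0.499  0.398 -0.698] toolz err [ 0.052 -0.05   0.029] [[0.02, 1.0, -0.06], [-1.0, 0.01, -0.04], [-0.04, 0.06, 1.0]]
```

```bash
python3 - <<'E'
from kin import *
for q,p,r in D:
    A=e('z',q[0])*e('y',q[1]+q[2]); M=A.inv()*e('xyz',r)
    print(np.round(q[3:],3), M.as_euler('ZYZ').round(3), M.as_euler('XYZ').round(3), M.as_euler('YXZ').round(3),M.as_euler('YZX').round(3),M.as_euler('ZXY').round(3))
E
```

```text
[ 0.     1.155 -0.002] [-0.     1.155  1.568] [0.    1.155 1.568] [1.155 0.    1.568] [1.154e+00 1.568e+00 1.000e-03] [1.565 1.155 0.006]
[-1.295  0.275  0.14 ] [-1.297  0.275  1.714] [0.265 0.073 0.406] [0.076 0.264 0.426] [-0.042  0.411  0.289] [ 0.422  0.272 -0.04 ]
[-0.499  0.398 -0.698] [-0.499  0.398  0.872] [0.198 0.347 0.339] [0.354 0.186 0.407] [0.274 0.4   0.203] [0.334 0.301 0.264]
```

```bash
sed -i "s/e('zyz'/e('ZYZ'/; s/np.pi\/2\*0/np.pi\/2/" kin.py; cat > ik.py <<'E'
from kin import *
k,f=calib(); print(k.round(1),abs(f).max().round(2))
LO=np.array([-2.63,-.92,.06,-1.3,0,-3.02]);HI=np.array([2.63,2.1,2.66,4.44,2.69,3.02])
def ik(p,R,q0):
    def g(q):
        P,T=fk(q,k); return np.r_[(P-p)/100,(Ro.from_matrix(T@R.T)).as_rotvec()]
    r=least_squares(g,np.clip(q0,LO+.01,HI-.01),bounds=(LO,HI)); return r.x,np.abs(r.fun).max()
C=np.array([577.7,112.5,77.7]); b=np.array([-.571,.0538,.8192])
def target(tilt,az,st,pin=0):  # tilt, azimuth of tilt plane, standoff
    M=(e('z',az)*e('y',-tilt)).as_matrix()   # mallet frame
    F=C+(st-pin)*b+M@[0,0,0]
    # lowest contact: shift so cap edge touches: ignore
    T=M@np.diag([-1,1,-1.]) 
    return F+M@[-45.8,-.9,-3.6],T
E
python3 - <<'E'
from ik import *
for tilt in(20,24,26,28,30,32):
  for az in(-.094,.1,.2):
    out=[]
    for st in(25,0,-14):
        p,T=target(np.radians(tilt),az,st); q,er=ik(p,T,D[-1][0]); out+=[q[3:].round(2).tolist(),round(float(er),3)]
    n=-T[:,2]; print(tilt,az,'ang',np.degrees(np.arccos(n@b)).round(1),out)
E
```

```text
[  3.4 284.9 566.8 489.8  55.7 349.2] 1.39
20 -0.094 ang 15.0 [[-0.39, 0.36, -0.83], 0.0, [-0.42, 0.32, -0.8], 0.0, [-0.45, 0.3, -0.78], 0.0]
20 0.1 ang 15.8 [[-0.15, 0.31, -1.3], 0.0, [-0.16, 0.27, -1.3], 0.0, [-0.17, 0.25, -1.3], 0.0]
20 0.2 ang 16.8 [[0.0, 0.31, -1.58], 0.0, [0.02, 0.26, -1.6], 0.0, [0.03, 0.24, -1.61], 0.0]
24 -0.094 ang 11.0 [[-0.64, 0.28, -0.56], 0.0, [-0.73, 0.24, -0.48], 0.0, [-0.79, 0.22, -0.42], 0.0]
24 0.1 ang 12.2 [[-0.3, 0.2, -1.15], 0.0, [-0.35, 0.16, -1.1], 0.0, [-0.39, 0.13, -1.07], 0.0]
24 0.2 ang 13.7 [[0.01, 0.19, -1.58], 0.0, [0.04, 0.14, -1.62], 0.0, [0.06, 0.12, -1.65], 0.0]
26 -0.094 ang 9.0 [[-0.83, 0.25, -0.36], 0.0, [-0.97, 0.22, -0.23], 0.0, [-1.05, 0.2, -0.15], 0.0]
26 0.1 ang 10.6 [[-0.46, 0.14, -0.98], 0.0, [-0.61, 0.1, -0.84], 0.0, [-0.75, 0.08, -0.71], 0.0]
26 0.2 ang 12.3 [[0.01, 0.12, -1.59], 0.0, [0.08, 0.08, -1.66], 0.0, [0.15, 0.06, -1.74], 0.0]
28 -0.094 ang 7.0 [[-1.07, 0.23, -0.12], 0.0, [-1.25, 0.21, 0.06], 0.0, [-1.3, 0.2, 0.1], 0.007]
28 0.1 ang 9.1 [[-0.81, 0.1, -0.63], 0.0, [-1.27, 0.07, -0.18], 0.0, [-1.3, 0.06, -0.16], 0.011]
28 0.2 ang 11.2 [[0.03, 0.06, -1.6], 0.0, [0.41, 0.02, -1.99], 0.0, [1.43, 0.01, -3.02], 0.005]
30 -0.094 ang 5.0 [[-1.3, 0.23, 0.12], 0.005, [-1.3, 0.21, 0.11], 0.029, [-1.3, 0.21, 0.1], 0.042]
30 0.1 ang 7.8 [[-1.3, 0.08, -0.14], 0.01, [-1.3, 0.06, -0.15], 0.034, [-1.3, 0.06, -0.16], 0.046]
30 0.2 ang 10.3 [[-0.54, 0.0, -1.03], 0.002, [-0.8, 0.0, -0.78], 0.026, [-0.82, 0.0, -0.76], 0.038]
32 -0.094 ang 3.0 [[-1.3, 0.24, 0.13], 0.039, [-1.3, 0.22, 0.11], 0.064, [-1.3, 0.21, 0.11], 0.076]
32 0.1 ang 6.8 [[-1.3, 0.07, -0.14], 0.045, [-1.3, 0.06, -0.16], 0.069, [-1.3, 0.05, -0.16], 0.081]
32 0.2 ang 9.7 [[-1.22, 0.0, -0.36], 0.037, [-0.61, 0.0, -0.97], 0.061, [-1.3, 0.0, -0.28], 0.073]
```

The model fits to about 1 mm. A tilt of 26° (9° off the pin) is comfortably reachable through the whole stroke, so next is the move to standoff.

```bash
cat > m5.py <<'E'
import sys
from ik import *
s=sense(); p=s['eef_pos']; R=e('xyz',s['tcp_rot']).as_matrix()
for st in map(float,sys.argv[1:]):
    P,T=target(np.radians(26),-.094,st); print(st,'d',(P-p).round(1),'rot',Ro.from_matrix(T@R.T).as_rotvec().round(4))
n=-R[:,2];print('ang',np.degrees(np.arccos(n@b)),'F',s['contact_force'].round(1),'q',s['qpos'].round(2))
E
python3 m5.py 25 8
```

```text
[  3.4 284.9 566.8 489.8  55.7 349.2] 1.39
25.0 d [-10.1  -1.6 -36.9] rot [ 0.011  -0.0429  0.016 ]
8.0 d [ -0.4  -2.5 -50.9] rot [ 0.011  -0.0429  0.016 ]
ang 11.443088448476281 F [ 0.7 -0.6 -2.5] q [ 0.34  0.24  2.18 -0.5   0.4  -0.7 ]
```

Emit:
send_rows([
  [[-0.002,-0.0003,-0.007,0.0027,-0.0107,0.004,-1],[-0.002,-0.0003,-0.007,0.0027,-0.0107,0.004,-1],[-0.002,-0.0003,-0.007,0.0027,-0.0107,0.004,-1],[-0.002,-0.0003,-0.007,0.0027,-0.0107,0.004,-1],[-0.002,-0.0004,-0.009,0,0,0,-1],[0,0,0,0,0,0,-1],[0,0,0,0,0,0,-1]],
])

```text
clock: 27.45
eef_pos: [522.2, 116.4, 73.5]
tcp_rot: [-3.139, 0.452, 3.05]
contact_force: [0.1, -0.6, -3.2]
opening: 0.19
grasp_force: 107.2
```

```bash
python3 m5.py 25 6 0 -14
```

```text
[  3.4 284.9 566.8 489.8  55.7 349.2] 1.39
25.0 d [1.7 0.3 1.3] rot [ 0.002  -0.0016 -0.0015]
6.0 d [ 12.6  -0.7 -14.2] rot [ 0.002  -0.0016 -0.0015]
0.0 d [ 16.   -1.1 -19.2] rot [ 0.002  -0.0016 -0.0015]
-14.0 d [ 24.   -1.8 -30.6] rot [ 0.002  -0.0016 -0.0015]
ang 9.071507668880052 F [ 0.1 -0.6 -3.2] q [ 0.34  0.3   2.26 -0.84  0.25 -0.36]
```

Emit:
send_rows([
  [[0.0032,-0.0002,-0.0036,0,0,0,-1],[0.0032,-0.0002,-0.0036,0,0,0,-1],[0.0032,-0.0002,-0.0035,0,0,0,-1],[0.003,-0.0001,-0.0035,0,0,0,-1],[0,0,0,0,0,0,-1]],
])

```text
clock: 27.95
eef_pos: [535.5, 115.6, 59.1]
tcp_rot: [-3.139, 0.452, 3.049]
contact_force: [0.3, 0.2, -3.2]
opening: 0.194
grasp_force: 107.2
```

Emit:
send_rows([
  [[0.0009,-0.0001,-0.0012,0,0,0,-1],[0,0,0,0,0,0,-1]],
])

```text
clock: 28.15
eef_pos: [536.1, 115.5, 58.3]
tcp_rot: [-3.14, 0.453, 3.049]
contact_force: [-0.5, 0.3, -2.8]
opening: 0.192
grasp_force: 107.2
```

Emit:
send_rows([
  [[0.0006,0,-0.0008,0,0,0,-1],[0,0,0,0,0,0,-1]],
])

```text
clock: 28.35
eef_pos: [536.8, 115.6, 57.7]
tcp_rot: [-3.14, 0.453, 3.05]
contact_force: [-0.3, -0.4, -2.9]
opening: 0.188
grasp_force: 107.2
```

Emit:
send_rows([
  [[0.0006,0,-0.0008,0,0,0,-1],[0,0,0,0,0,0,-1]],
])

```text
clock: 28.55
eef_pos: [537.4, 115.6, 56.8]
tcp_rot: [-3.14, 0.453, 3.05]
contact_force: [0.1, 0.5, -2.6]
opening: 0.193
grasp_force: 107.2
```

Emit:
send_rows([
  [[0.0006,0,-0.0008,0,0,0,-1],[0,0,0,0,0,0,-1]],
])

```text
clock: 28.75
eef_pos: [538.0, 115.6, 56.0]
tcp_rot: [-3.14, 0.453, 3.05]
contact_force: [-1.0, -0.2, -3.7]
opening: 0.196
grasp_force: 107.2
```

Emit:
send_rows([
  [[0.0006,-0.0001,-0.0008,0,0,0,-1],[0,0,0,0,0,0,-1]],
])

```text
clock: 28.95
eef_pos: [538.6, 115.5, 55.1]
tcp_rot: [-3.14, 0.453, 3.05]
contact_force: [-0.0, -0.5, -3.3]
opening: 0.191
grasp_force: 107.2
```

Emit:
send_rows([
  [[0.0006,0,-0.0008,0,0,0,-1],[0,0,0,0,0,0,-1]],
])

```text
clock: 29.15
eef_pos: [539.0, 115.5, 54.4]
tcp_rot: [-3.14, 0.453, 3.05]
contact_force: [-2.6, 0.3, 0.3]
opening: 0.19
grasp_force: 107.7
```

Contact was found at TCP (539.0,115.5,54.4). I'll back off 14 mm and strike at about 70 mm/s.

Emit:
send_rows([
  [[-0.004,0.0004,0.0058,0,0,0,-1],[-0.004,0.0004,0.0057,0,0,0,-1],[0,0,0,0,0,0,-1],[0.004,-0.0004,-0.0057,0,0,0,-1],[0.004,-0.0004,-0.0058,0,0,0,-1],[0.004,-0.0004,-0.0057,0,0,0,-1],[0.004,-0.0004,-0.0057,0,0,0,-1],[0,0,0,0,0,0,-1]],
])

```text
clock: 29.95
eef_pos: [547.5, 114.7, 42.7]
tcp_rot: [-3.14, 0.453, 3.05]
contact_force: [-4.1, 0.4, 3.7]
opening: 0.194
grasp_force: 109.1
```

```bash
python3 m5.py 0 -14
```

```text
[  3.4 284.9 566.8 489.8  55.7 349.2] 1.39
0.0 d [-9.3  0.6 11.7] rot [ 0.0017 -0.001  -0.0012]
-14.0 d [-1.3 -0.1  0.2] rot [ 0.0017 -0.001  -0.0012]
ang 9.038270567948288 F [-4.1  0.4  3.7] q [ 0.32  0.39  2.23 -1.04  0.2  -0.17]
```

Emit:
send_rows([
  [[0.0006,0,-0.0008,0,0,0,-1],[0,0,0,0,0,0,-1]],
])

```text
clock: 30.15
eef_pos: [547.6, 114.6, 42.3]
tcp_rot: [-3.14, 0.453, 3.05]
contact_force: [-8.9, -0.1, 9.2]
opening: 0.192
grasp_force: 110.2
```

Emit:
send_rows([
  [[0.0012,-0.0001,-0.0016,0,0,0,-1],[0,0,0,0,0,0,-1]],
])

```text
clock: 30.35
eef_pos: [547.8, 114.4, 40.4]
tcp_rot: [-3.139, 0.452, 3.05]
contact_force: [-14.8, 0.7, 12.4]
opening: 0.192
grasp_force: 111.5
```

Emit:
send_rows([
  [[0.0012,-0.0001,-0.0016,0,0,0,-1],[0,0,0,0,0,0,-1]],
])

```text
clock: 30.55
eef_pos: [548.2, 114.3, 38.3]
tcp_rot: [-3.139, 0.451, 3.05]
contact_force: [-16.4, 2.4, 11.3]
opening: 0.194
grasp_force: 112.4
```

Emit:
send_rows([
  [[-0.005,0.0005,0.008,0,0,0,-1],[-0.007,0.0006,0.01,0,0,0,-1],[-0.01,0.0006,0.015,0,0,0,-1],[-0.015,0.005,0.02,0,0,0,-1],[-0.015,0.01,0.02,0,0,0,-1],[-0.015,0.015,0.015,0,0,0,-1],[0,0,0,0,0,0,-1]],
])

```text
clock: 31.25
eef_pos: [483.2, 147.6, 128.8]
tcp_rot: [3.142, 0.455, 3.05]
contact_force: [0.7, 1.3, -2.8]
opening: 0.191
grasp_force: 109.5
```

```bash
cat > m6.py <<'E'
from h import *
snap('top','t9');snap('scene','s9')
def red(f,x0,x1,y0,y1):
    i=cv2.imread('pics/'+f+'.png').astype(int)[y0:y1,x0:x1]; m=(i[:,:,2]>110)&(i[:,:,1]<70)&(i[:,:,0]<70); y,x=np.nonzero(m); return x.mean()+x0,y.mean()+y0,m.sum()
for a in('s0','s9'): print(a,red(a,325,350,215,250))
for a in('t0','t9'): print(a,red(a,265,292,230,262))
C=np.array([577.7,112.5,77.7]);b=np.array([-.571,.0538,.8192])
for f in('s9','t9'): print(f,proj(f,[C,C-14*b,C-7*b]).round(1).tolist())
E
python3 m6.py; python3 m5.py 60
```

```text
s0 (np.float64(338.27906976744185), np.float64(226.93023255813952), np.int64(43))
s9 (np.float64(340.76190476190476), np.float64(232.47619047619048), np.int64(42))
t0 (np.float64(275.6478873239437), np.float64(243.57746478873239), np.int64(71))
t9 (np.float64(276.3333333333333), np.float64(241.14285714285714), np.int64(84))
s9 [[336.3, 223.3], [339.0, 229.5], [337.7, 226.4]]
t9 [[275.6, 244.7], [276.6, 241.5], [276.1, 243.1]]
[  3.4 284.9 566.8 489.8  55.7 349.2] 1.39
60.0 d [ 20.5 -28.  -23.8] rot [ 0.0015 -0.0001 -0.0021]
ang 8.988151657452335 F [-0.3 -0.3 -2.9] q [ 0.45  0.15  2.27 -0.63  0.4  -0.48]
```

```bash
python3 - <<'E'
from h import *
def red(i,x0,x1,y0,y1):
    i=i.astype(float)[y0:y1,x0:x1]; w=np.clip(i[:,:,0]-np.maximum(i[:,:,1],i[:,:,2])-40,0,None); y,x=np.mgrid[y0:y1,x0:x1]; return np.array([(w*x).sum(),(w*y).sum()])/w.sum()
B={'scene':(325,352,215,250),'top':(265,292,230,262)}
for n,f in(('scene','s0'),('top','t0')):
    a=red(cv2.imread('pics/'+f+'.png')[:,:,::-1],*B[n]); c=np.mean([red(grab_frame(n)['img'],*B[n]) for _ in range(2)],0)
    C=np.array([577.7,112.5,77.7])-4*np.array([-.571,.0538,.8192])*0;b=np.array([-.571,.0538,.8192]); P=proj(f,[C,C-14*b]); v=P[1]-P[0]; print(n,a,c,'depth',14*((c-a)@v)/(v@v))
E
cat > m7.py <<'E'
from h import *
# mallet in grip: find blue band centroid
f='s9';i=cv2.imread('pics/s9.png').astype(int)[120:240,270:360]
m=(i[:,:,0]>i[:,:,2]+40)&(i[:,:,0]>i[:,:,1]+25);y,x=np.nonzero(m);print('blue',x.mean()+270,y.mean()+120,m.sum(),x.min()+270,x.max()+270)
c=np.polyfit(x,y,1);print('slope',c)
E
python3 m7.py
```

```text
scene [338.10790107 226.86189538] [340.60643382 232.4186634 ] depth 12.59130374678264
top [275.66049544 243.87692308] [276.51346465 241.03844849] depth 12.36561395443897
blue 321.5083333333333 163.49166666666667 120 312 331
slope [-0.33197643 60.59121949]
```

```bash
python3 - <<'E'
from h import *
from scipy.spatial.transform import Rotation as Ro
s=sense(); p=s['eef_pos']; R=Ro.from_euler('xyz',s['tcp_rot']).as_matrix(); n=-R[:,2]; yh=R[:,1]; xh=np.cross(yh,n)
G=p+29.4*n   # real grasp point; handle centre line
for sl in(0,.04,.08,.12):
    Q=Ro.from_rotvec(-sl*yh).apply; H=G+Q(45.8*xh+2.2*n)+.9*yh; m=Q(n)
    print(sl,'band',proj('s9',[H]).round(1).tolist(),'top face top-cam',proj('t9',[H+28*m]).round(1).tolist())
g=cv2.imread('pics/t9.png').astype(int)[230:320,225:290]; w=(g.min(2)>150); n_,l,st,c=cv2.connectedComponentsWithStats(w.astype(np.uint8)); print([(st[i].tolist(),(c[i]+[225,230]).round(1).tolist()) for i in range(1,n_) if st[i][4]>60])
E
```

```text
0 band [[321.9, 164.1]] top face top-cam [[248.9, 281.5]]
0.04 band [[321.6, 163.3]] top face top-cam [[248.7, 282.6]]
0.08 band [[321.2, 162.4]] top face top-cam [[248.4, 283.7]]
0.12 band [[320.9, 161.5]] top face top-cam [[248.2, 284.9]]
[([39, 6, 26, 19, 195], [277.8, 249.4]), ([11, 42, 25, 23, 454], [248.0, 283.1])]
```

Two cameras agree the pin is about 12.5 mm in, and the mallet slipped about 4° in the grip towards square. One more tap will seat the pin fully.

Emit:
send_rows([
  [[0.0072,-0.005,-0.0094,0,0,0,-1],[0.0072,-0.005,-0.0094,0,0,0,-1],[0.0072,-0.005,-0.0094,0,0,0,-1],[0.0072,-0.005,-0.0094,0,0,0,-1],[0.0072,-0.005,-0.0094,0,0,0,-1],[0.0074,-0.0051,-0.0096,0,0,0,-1],[0.0038,-0.0004,-0.0055,0,0,0,-1],[0.0038,-0.0004,-0.0055,0,0,0,-1],[0.0038,-0.0003,-0.0054,0,0,0,-1],[0,0,0,0,0,0,-1]],
])

```text
clock: 32.55
eef_pos: [537.9, 114.1, 52.1]
tcp_rot: [-3.139, 0.45, 3.049]
contact_force: [-0.0, -0.6, -2.6]
opening: 0.194
grasp_force: 109.3
```

Emit:
send_rows([
  [[0.004,-0.0004,-0.0057,0,0,0,-1],[0.004,-0.0004,-0.0057,0,0,0,-1],[0.004,-0.0004,-0.0057,0,0,0,-1],[0,0,0,0,0,0,-1]],
])

```text
clock: 32.95
eef_pos: [548.8, 113.3, 35.6]
tcp_rot: [-3.139, 0.45, 3.05]
contact_force: [-7.0, 0.7, 1.5]
opening: 0.191
grasp_force: 112.8
```

Emit:
send_rows([
  [[0.0012,-0.0001,-0.0016,0,0,0,-1],[0,0,0,0,0,0,-1]],
])

```text
clock: 33.15
eef_pos: [549.1, 113.4, 34.5]
tcp_rot: [-3.14, 0.45, 3.05]
contact_force: [-19.5, 2.7, 16.0]
opening: 0.191
grasp_force: 115.9
```

Emit:
send_rows([
  [[0.0012,-0.0001,-0.0016,0,0,0,-1],[0.0006,0,-0.0008,0,0,0,-1],[0,0,0,0,0,0,-1]],
])

```text
clock: 33.45
eef_pos: [549.6, 113.3, 31.6]
tcp_rot: [-3.139, 0.449, 3.051]
contact_force: [-22.0, 5.2, 13.3]
opening: 0.19
grasp_force: 118.8
```

Emit:
send_rows([
  [[-0.005,0.0005,0.008,0,0,0,-1],[-0.007,0.0006,0.01,0,0,0,-1],[-0.01,0.0006,0.015,0,0,0,-1],[-0.015,0.005,0.02,0,0,0,-1],[-0.015,0.01,0.02,0,0,0,-1],[-0.015,0.015,0.015,0,0,0,-1],[0,0,0,0,0,0,-1]],
])

```text
clock: 34.15
eef_pos: [485.7, 146.3, 122.3]
tcp_rot: [-3.141, 0.455, 3.05]
contact_force: [-0.1, -1.3, -3.4]
opening: 0.195
grasp_force: 115.0
```

```bash
cat > m8.py <<'E'
from h import *
from scipy.spatial.transform import Rotation as Ro
def red(i,x0,x1,y0,y1):
    i=i.astype(float)[y0:y1,x0:x1]; w=np.clip(i[:,:,0]-np.maximum(i[:,:,1],i[:,:,2])-40,0,None); y,x=np.mgrid[y0:y1,x0:x1]; return np.array([(w*x).sum(),(w*y).sum()])/w.sum()
B={'scene':(325,352,215,250),'top':(265,292,230,262)}
for n,f in(('scene','s0'),('top','t0')):
    a=red(cv2.imread('pics/'+f+'.png')[:,:,::-1],*B[n]); c=np.mean([red(grab_frame(n)['img'],*B[n]) for _ in range(2)],0)
    C=np.array([577.7,112.5,77.7]);b=np.array([-.571,.0538,.8192]); P=proj(f,[C,C-14*b]); v=P[1]-P[0]; print(n,c,'depth',14*((c-a)@v)/(v@v))
snap('top','t9')
s=sense(); p=s['eef_pos']; R=Ro.from_euler('xyz',s['tcp_rot']).as_matrix(); n=-R[:,2]; yh=R[:,1]; xh=np.cross(yh,n); G=p+29.4*n
print(p,s['tcp_rot'],s['clock'])
for sl in(0,.06,.12,.18):
    Q=Ro.from_rotvec(-sl*yh).apply; H=G+Q(45.8*xh+2.2*n)+.9*yh; m=Q(n); print(sl,proj('t9',[H+28*m]).round(1).tolist())
g=cv2.imread('pics/t9.png').astype(int)[230:320,215:290]; w=(g.min(2)>150); n_,l,st,c=cv2.connectedComponentsWithStats(w.astype(np.uint8)); print([(st[i].tolist(),(c[i]+[215,230]).round(1).tolist()) for i in range(1,n_) if st[i][4]>60])
E
python3 m8.py
```

```text
scene [340.60577362 232.41590598] depth 12.58552601080341
top [276.53931755 241.02784264] depth 12.438559941514788
[485.9271931  144.62692984 120.07023047] [-3.13871153  0.45166047  3.04939354] 34.4
0 [[250.0, 280.1]]
0.06 [[249.7, 281.7]]
0.12 [[249.3, 283.4]]
0.18 [[249.0, 285.2]]
[([49, 6, 26, 19, 194], [277.9, 249.4]), ([23, 41, 25, 23, 387], [250.6, 283.0])]
```

The cap did not move at all on the second tap (same centroids, over 20 N), so the pin is at its hard stop. The mallet has rotated about 0.12 rad in the grip. I'll now return it upright to its old spot, compensating for that.

Emit:
send_rows([
  [[-0.0075,0.0168,0,0.0067,0.071,0,-1],[-0.0075,0.0168,0,0.0067,0.071,0,-1],[-0.0075,0.0168,0,0.0067,0.071,0,-1],[-0.0075,0.0168,0,0.0067,0.071,0,-1],[-0.0075,0.0168,0,0.0067,0.071,0,-1],[-0.0075,0.0168,0,0.0067,0.071,0,-1],[-0.0075,0.0168,0,0.0067,0.071,0,-1],[-0.0075,0.0168,0,0.0067,0.071,0,-1],[0,0,0,0,0,0,-1],[0,0,0,0,0,0,-1]],
])

```text
clock: 35.4
eef_pos: [426.3, 278.7, 119.8]
tcp_rot: [-3.139, -0.117, 3.049]
contact_force: [-0.2, 0.8, -2.7]
opening: 0.192
grasp_force: 114.8
```

```bash
cat > m9.py <<'E'
from h import *
from scipy.spatial.transform import Rotation as Ro
snap('top','t10');snap('scene','s10')
s=sense(); p=s['eef_pos']; R=Ro.from_euler('xyz',s['tcp_rot']).as_matrix(); n=-R[:,2]; yh=R[:,1]; xh=np.cross(yh,n); G=p+29.4*n
print(p,s['tcp_rot'],s['clock'],s['contact_force'])
for sl in(0,.06,.12,.18):
    Q=Ro.from_rotvec(-sl*yh).apply; H=G+Q(45.8*xh+2.2*n)+.9*yh; m=Q(n); print(sl,'n',m.round(3),'face',(H-28*m).round(1),proj('t10',[H+28*m]).round(1).tolist(),proj('s10',[H+28*m]).round(1).tolist(),proj('s10',[H-28*m]).round(1).tolist())
def ws(f,x0,x1,y0,y1):
    g=cv2.imread('pics/'+f+'.png').astype(int)[y0:y1,x0:x1]; w=(g.min(2)>130); n_,l,st,c=cv2.connectedComponentsWithStats(w.astype(np.uint8)); print(f,[((st[i]+[x0,y0,0,0,0]).tolist(),(c[i]+[x0,y0]).round(1).tolist()) for i in range(1,n_) if st[i][4]>60])
ws('t10',150,260,230,360); ws('s10',310,400,90,210)
E
python3 m9.py
```

```text
[425.70921191 278.53044782 120.27047205] [-3.13943476 -0.1173937   3.04877304] 35.5 [ 0.19690197  0.70464651 -2.85541871]
0 n [ 0.117 -0.009  0.993] face [471.5 275.2 118.5] [[174.7, 293.9]] [[350.8, 136.6]] [[347.9, 157.9]]
0.06 n [ 0.057 -0.003  0.998] face [473.3 275.  121.1] [[174.1, 294.8]] [[350.3, 135.2]] [[348.5, 157.2]]
0.12 n [-0.002  0.002  1.   ] face [474.9 274.9 123.8] [[173.5, 295.7]] [[349.8, 133.8]] [[349.0, 156.4]]
0.18 n [-0.062  0.008  0.998] face [476.3 274.7 126.6] [[172.9, 296.8]] [[349.2, 132.3]] [[349.5, 155.5]]
t10 [([167, 285, 22, 20, 282], [178.1, 293.6])]
s10 [([310, 90, 16, 25, 351], [316.8, 101.4]), ([341, 90, 59, 76, 1890], [379.6, 133.4]), ([357, 93, 24, 19, 223], [368.8, 100.4]), ([342, 151, 12, 9, 87], [347.3, 155.2])]
```

Emit:
send_rows([
  [[0,0,-0.015,0,0,0,-1],[0,0,-0.015,0,0,0,-1],[0,0,-0.015,0,0,0,-1],[0,0,-0.015,0,0,0,-1],[0,0,-0.015,0,0,0,-1],[0,0,-0.015,0,0,0,-1],[0,0,-0.012,0,0,0,-1],[0,0,-0.008,0,0,0,-1],[0,0,-0.004,0,0,0,-1],[0,0,0,0,0,0,-1]],
])

```text
clock: 36.5
eef_pos: [425.8, 279.5, 6.7]
tcp_rot: [-3.14, -0.118, 3.049]
contact_force: [-0.7, 0.0, -2.5]
opening: 0.195
grasp_force: 114.9
```

Emit:
send_rows([
  [[0,0,-0.002,0,0,0,-1],[0,0,0,0,0,0,-1]],
])

```text
clock: 36.7
eef_pos: [426.2, 279.8, 5.2]
tcp_rot: [-3.141, -0.117, 3.049]
contact_force: [-0.0, 0.4, -2.5]
opening: 0.191
grasp_force: 114.9
```

Emit:
send_rows([
  [[0,0,-0.001,0,0,0,-1],[0,0,0,0,0,0,-1]],
])

```text
clock: 36.9
eef_pos: [426.0, 279.7, 4.0]
tcp_rot: [-3.141, -0.117, 3.049]
contact_force: [-0.9, 0.8, -2.9]
opening: 0.192
grasp_force: 114.9
```

Emit:
send_rows([
  [[0,0,-0.001,0,0,0,-1],[0,0,0,0,0,0,-1]],
])

```text
clock: 37.1
eef_pos: [425.9, 279.7, 2.9]
tcp_rot: [-3.141, -0.118, 3.049]
contact_force: [-0.5, -0.0, -2.5]
opening: 0.194
grasp_force: 114.9
```

Emit:
send_rows([
  [[0,0,-0.001,0,0,0,-1],[0,0,0,0,0,0,-1]],
])

```text
clock: 37.3
eef_pos: [425.9, 279.6, 1.8]
tcp_rot: [-3.141, -0.118, 3.049]
contact_force: [1.0, -0.8, -3.0]
opening: 0.196
grasp_force: 114.9
```

Emit:
send_rows([
  [[0,0,-0.001,0,0,0,-1],[0,0,0,0,0,0,-1]],
])

```text
clock: 37.5
eef_pos: [425.8, 279.6, 0.8]
tcp_rot: [-3.141, -0.118, 3.049]
contact_force: [0.4, 0.0, -2.9]
opening: 0.191
grasp_force: 114.9
```

Emit:
send_rows([
  [[0,0,-0.001,0,0,0,-1],[0,0,0,0,0,0,-1]],
])

```text
clock: 37.7
eef_pos: [425.9, 279.6, -0.2]
tcp_rot: [-3.141, -0.118, 3.049]
contact_force: [-0.6, 0.4, -2.9]
opening: 0.192
grasp_force: 114.9
```

Emit:
send_rows([
  [[0,0,-0.001,0,0,0,-1],[0,0,0,0,0,0,-1]],
])

```text
clock: 37.9
eef_pos: [425.9, 279.6, -1.2]
tcp_rot: [-3.141, -0.118, 3.049]
contact_force: [0.2, -0.3, -3.2]
opening: 0.195
grasp_force: 114.9
```

Emit:
send_rows([
  [[0,0,-0.001,0,0,0,-1],[0,0,0,0,0,0,-1]],
])

```text
clock: 38.1
eef_pos: [425.9, 279.6, -2.2]
tcp_rot: [-3.141, -0.118, 3.049]
contact_force: [0.4, 0.5, -3.6]
opening: 0.194
grasp_force: 114.9
```

Emit:
send_rows([
  [[0,0,-0.001,0,0,0,-1],[0,0,0,0,0,0,-1]],
])

```text
clock: 38.3
eef_pos: [425.9, 279.6, -3.2]
tcp_rot: [-3.141, -0.118, 3.049]
contact_force: [-0.5, -0.1, -3.0]
opening: 0.194
grasp_force: 114.9
```

Emit:
send_rows([
  [[0,0,-0.001,0,0,0,-1],[0,0,0,0,0,0,-1]],
])

```text
clock: 38.5
eef_pos: [425.9, 279.7, -4.2]
tcp_rot: [-3.141, -0.118, 3.049]
contact_force: [-0.3, -0.2, -3.0]
opening: 0.192
grasp_force: 114.9
```

Emit:
send_rows([
  [[0,0,-0.001,0,0,0,-1],[0,0,0,0,0,0,-1]],
])

```text
clock: 38.7
eef_pos: [425.9, 279.7, -4.9]
tcp_rot: [-3.141, -0.118, 3.049]
contact_force: [-1.7, 0.0, 2.0]
opening: 0.192
grasp_force: 115.9
```

```bash
cat > m10.py <<'E'
from h import *
import sys
def pca(f):
    x0,x1,y0,y1=335,375,160,225
    g=cv2.imread('pics/'+f+'.png').astype(int)[y0:y1,x0:x1]; bl=(g[:,:,0]>g[:,:,2]+25)&(g[:,:,0]>g[:,:,1]+15)
    m=((g.min(2)>70)&(g[:,:,2]-g[:,:,0]<45)|bl).astype(np.uint8); n,l,st,c=cv2.connectedComponentsWithStats(m); k=1+st[1:,4].argmax(); y,x=np.nonzero(l==k)
    # width midline per row
    r=[(yy,(x[y==yy].min()+x[y==yy].max())/2,x[y==yy].max()-x[y==yy].min()) for yy in np.unique(y)]; r=np.array([q for q in r if q[2]>14])
    by,bx=np.nonzero(bl); return 'midline dx/dy %.3f'%np.polyfit(r[:,0],r[:,1],1)[0],'right edge %.3f'%np.polyfit(r[3:-3,0],(r[:,1]+r[:,2]/2)[3:-3],1)[0],st[k].tolist(),c[k].round(1)+[x0,y0],'band',bx.mean()+x0,by.mean()+y0
if len(sys.argv)>1: snap('scene',sys.argv[1]);snap('top',sys.argv[1]+'t')
for f in ['s0']+sys.argv[1:2]: print(f,pca(f))
for d in(0,.05,.1,.15,.2):
    c=np.array([475,275,3.]); v=56*np.array([-np.sin(d)*.9956,np.sin(d)*.094,np.cos(d)]); P=proj('s0',[c,c+v]); w=P[1]-P[0]; print(d,round(w[0]/w[1],3))
P=proj('s0',[(475,282,3),(475,282,59)]);w=P[1]-P[0];print('orig',w[0]/w[1])
E
python3 m10.py s11
```

```text
s0 ('midline dx/dy -0.075', 'right edge -0.154', [7, 22, 19, 23, 239], array([352.1, 193.4]), 'band', np.float64(350.75), np.float64(194.225))
s11 ('midline dx/dy 0.005', 'right edge 0.000', [5, 17, 18, 29, 258], array([350.1, 192.2]), 'band', np.float64(348.7831325301205), np.float64(194.3975903614458))
0 -0.036
0.05 0.007
0.1 0.047
0.15 0.087
0.2 0.125
orig -0.03933029401803341
```

The head still leans about 0.12 rad. I'll lift slightly, level it, and lower again.

Emit:
send_rows([
  [[0,0,0.005,0,0,0,-1],[0,0,0.003,0.006,0.065,0,-1],[0,0,0.002,0.006,0.065,0,-1],[0,0,0,0,0,0,-1],[0,0,0,0,0,0,-1]],
])

```text
clock: 39.3
eef_pos: [426.1, 279.4, 4.6]
tcp_rot: [-3.14, -0.247, 3.048]
contact_force: [0.6, -0.1, -2.7]
opening: 0.196
grasp_force: 114.9
```

```bash
python3 m10.py s12 | head -2
```

```text
s0 ('midline dx/dy -0.075', 'right edge -0.154', [7, 22, 19, 23, 239], array([352.1, 193.4]), 'band', np.float64(350.75), np.float64(194.225))
s12 ('midline dx/dy -0.101', 'right edge -0.314', [6, 24, 19, 22, 232], array([351.7, 194.9]), 'band', np.float64(349.890243902439), np.float64(194.8048780487805))
```

Emit:
send_rows([
  [[0,0,-0.001,0,0,0,-1],[0,0,-0.001,0,0,0,-1],[0,0,0,0,0,0,-1]],
])

```text
clock: 39.7
eef_pos: [425.6, 279.7, 2.8]
tcp_rot: [-3.141, -0.248, 3.05]
contact_force: [-0.6, -0.1, -2.7]
opening: 0.194
grasp_force: 114.9
```

Emit:
send_rows([
  [[0,0,-0.001,0,0,0,-1],[0,0,0,0,0,0,-1]],
])

```text
clock: 39.9
eef_pos: [425.8, 279.7, 1.8]
tcp_rot: [-3.141, -0.248, 3.049]
contact_force: [0.1, 0.2, -2.7]
opening: 0.192
grasp_force: 114.9
```

Emit:
send_rows([
  [[0,0,-0.001,0,0,0,-1],[0,0,0,0,0,0,-1]],
])

```text
clock: 40.1
eef_pos: [425.9, 279.6, 0.8]
tcp_rot: [-3.141, -0.248, 3.049]
contact_force: [0.5, 0.4, -3.0]
opening: 0.19
grasp_force: 114.9
```

Emit:
send_rows([
  [[0,0,-0.001,0,0,0,-1],[0,0,0,0,0,0,-1]],
])

```text
clock: 40.3
eef_pos: [426.0, 279.7, 0.1]
tcp_rot: [-3.141, -0.248, 3.049]
contact_force: [-1.9, -0.4, 1.0]
opening: 0.189
grasp_force: 115.6
```

Emit:
send_rows([
  [[0,0,-0.001,0,0,0,-1],[0,0,0,0,0,0,-1]],
])

```text
clock: 40.5
eef_pos: [425.7, 279.8, -0.4]
tcp_rot: [-3.141, -0.249, 3.049]
contact_force: [-3.9, -1.3, 9.9]
opening: 0.191
grasp_force: 116.9
```

Emit:
send_rows([
  [[0,0,-0.001,0,0,0,-1],[0,0,0,0,0,0,-1]],
])

```text
clock: 40.7
eef_pos: [425.5, 279.8, -0.7]
tcp_rot: [-3.141, -0.249, 3.05]
contact_force: [-7.1, -3.1, 17.9]
opening: 0.192
grasp_force: 118.1
```

Emit:
send_rows([
  [[0,0,-0.001,0,0,0,-1],[0,0,0,0,0,0,-1]],
])

```text
clock: 40.9
eef_pos: [425.5, 279.8, -1.0]
tcp_rot: [-3.141, -0.249, 3.05]
contact_force: [-8.7, -3.4, 27.2]
opening: 0.192
grasp_force: 119.6
```

Emit:
send_rows([
  [[0,0,0.001,0,0,0,-1],[0,0,0.001,0,0,0,-1],[0,0,0,0,0,0,1],[0,0,0,0,0,0,1],[0,0,0,0,0,0,1],[0,0,0,0,0,0,1],[0,0,0,0,0,0,1]],
], grip_force=40)

```text
clock: 41.6
eef_pos: [425.9, 279.6, -1.2]
tcp_rot: [-3.141, -0.248, 3.049]
contact_force: [-0.0, -0.0, 0.1]
opening: 0.995
grasp_force: 0.0
```

Emit:
send_rows([
  [[-0.001,0,0.006,0,0,0,1],[-0.001,0,0.01,0,0,0,1],[-0.001,0,0.015,0,0,0,1],[-0.001,0,0.02,0,0,0,1],[-0.001,0,0.025,0,0,0,1],[-0.001,0,0.025,0,0,0,1],[-0.03,0,0.03,0,0,0,1],[-0.03,0,0.02,0,0,0,1],[0,0,0,0,0,0,1],[0,0,0,0,0,0,1]],
])

```text
clock: 42.6
eef_pos: [360.3, 280.0, 151.3]
tcp_rot: [3.141, -0.246, 3.051]
contact_force: [0.7, 0.2, -0.3]
opening: 1.001
grasp_force: 0.0
```

```bash
python3 m10.py s13|head -2; python3 - <<'E'
from h import *
g=cv2.imread('pics/s13t.png').astype(int)[255:330,150:230]; w=(g.min(2)>150); n_,l,st,c=cv2.connectedComponentsWithStats(w.astype(np.uint8)); print([(st[i].tolist(),back('s13t',c[i]+[150,255],59).round(1)) for i in range(1,n_) if st[i][4]>60])
g=cv2.imread('pics/t0.png').astype(int)[255:330,150:230]; w=(g.min(2)>150); n_,l,st,c=cv2.connectedComponentsWithStats(w.astype(np.uint8)); print('orig',[(st[i].tolist(),back('t0',c[i]+[150,255],59).round(1)) for i in range(1,n_) if st[i][4]>60])
a=cv2.imread('pics/s7.png');b=cv2.imread('pics/s13.png')
t=a[258:328,240:350]; print('holders shift',cv2.minMaxLoc(cv2.matchTemplate(b[248:338,230:360],t,cv2.TM_CCOEFF_NORMED))[1::2])
for n,(x0,x1,y0,y1) in dict(blower=(120,175,290,360),loupe=(420,450,230,265),jar=(232,280,372,435),brush=(408,440,205,238)).items(): print(n,cv2.minMaxLoc(cv2.matchTemplate(b[y0-10:y1+10,x0-10:x1+10],cv2.imread('pics/s0.png')[y0:y1,x0:x1],cv2.TM_CCOEFF_NORMED))[1::2])
E
```

```text
s0 ('midline dx/dy -0.075', 'right edge -0.154', [7, 22, 19, 23, 239], array([352.1, 193.4]), 'band', np.float64(350.75), np.float64(194.225))
s13 ('midline dx/dy -0.071', 'right edge -0.118', [6, 18, 19, 29, 274], array([351.2, 194. ]), 'band', np.float64(349.3292682926829), np.float64(196.0731707317073))
[([32, 31, 22, 21, 377], array([478.7, 273.4,  59. ]))]
orig [([27, 33, 22, 21, 373], array([475.1, 282.1,  59. ]))]
holders shift (0.9985466003417969, (10, 10))
blower (0.9958674907684326, (10, 10))
loupe (0.9988635778427124, (10, 10))
jar (0.9998483061790466, (10, 10))
brush (0.9996781349182129, (10, 10))
```

The mallet stands upright (its silhouette matches the original), and the holders and bystanders have not moved. I'll hand in.

```bash
python3 -c "
from rig import sign_off
print(sign_off())"
```

```text
the job is handed in; nothing more can be done
None
```

The job is handed in, though sign-off gave no verdict: the holders are flush in one row, the pin was struck with the mallet about 9° off the pin's axis until it stopped moving (12.5 mm in by both cameras; full home is 14), and the mallet is upright on the mat clear of the carrier, with the bystanders unmoved.

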